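# Reload the tape drawer

## Task

Reload the tape drawer: pull it wide open, move every bare core from its spindle into the ceramic tray, and mount every full tape roll from the desk on a spindle of its own, fully down on the drawer floor. When all that is done push the drawer fully shut, leaving the other things on the desk alone.

Things in the scene. Friction and masses are not known exactly. Their poses are not given: they have to be found in the camera images.
- unit_drawer0 (a joint): the drawer of the desktop drawer unit, which fills its whole front: 0 m = shut, grows as it is pulled out towards the unit's own -x (the robot's side), stops at 0.19 m; slides easily (about 1 N) and stays where it is left
- unit_drawer0_handle (a point): middle of the drawer's steel bar handle: a horizontal round bar 11 mm thick and 120 mm long along the unit's y, held by a stub near each end 35 mm in front of the drawer's face (35 mm from bar centre to face), bar centre 67 mm above the desk, 38 mm below the unit's top; axes as the unit's; moves with the drawer
- unit: pale wood drawer unit, 270 x 344 x 105 mm (its x, y, z), fixed to the desk; origin under its centre, grey drawer front towards its -x. Drawer inside 225 x 302 mm, floor 22 mm above the desk, front panel up to 92 mm, side walls up to 83 mm above the desk; four spindles in a row across it, 74 mm behind the inside of its front panel, under the unit's top while shut
- foot0 (a point): foot of the drawer's upright steel spindle number 0 (in one row along the unit's y, number 0 at +y, 74 mm apart), on its axis at the drawer's floor. The spindle is 18 mm in diameter and 56 mm tall, tapering to 8 mm over its top 10 mm; moves with the drawer; axes as the unit's
- foot1 (a point): foot of the drawer's upright steel spindle number 1 (in one row along the unit's y, number 0 at +y, 74 mm apart), on its axis at the drawer's floor. The spindle is 18 mm in diameter and 56 mm tall, tapering to 8 mm over its top 10 mm; moves with the drawer; axes as the unit's
- foot2 (a point): foot of the drawer's upright steel spindle number 2 (in one row along the unit's y, number 0 at +y, 74 mm apart), on its axis at the drawer's floor. The spindle is 18 mm in diameter and 56 mm tall, tapering to 8 mm over its top 10 mm; moves with the drawer; axes as the unit's
- foot3 (a point): foot of the drawer's upright steel spindle number 3 (in one row along the unit's y, number 0 at +y, 74 mm apart), on its axis at the drawer's floor. The spindle is 18 mm in diameter and 56 mm tall, tapering to 8 mm over its top 10 mm; moves with the drawer; axes as the unit's
- roll0: full roll of brown kraft tape wound on a grey plastic core, standing on the desk on one flat end: 56 mm outside diameter, 48 mm high, with a 26 mm bore right through; origin at the centre of its underside, z along the bore. All rolls are alike; three or four are present
- roll1: full roll of brown kraft tape wound on a grey plastic core, standing on the desk on one flat end: 56 mm outside diameter, 48 mm high, with a 26 mm bore right through; origin at the centre of its underside, z along the bore. All rolls are alike; three or four are present
- roll2: full roll of brown kraft tape wound on a grey plastic core, standing on the desk on one flat end: 56 mm outside diameter, 48 mm high, with a 26 mm bore right through; origin at the centre of its underside, z along the bore. All rolls are alike; three or four are present
- roll3: full roll of brown kraft tape wound on a grey plastic core, standing on the desk on one flat end: 56 mm outside diameter, 48 mm high, with a 26 mm bore right through; origin at the centre of its underside, z along the bore. All rolls are alike; three or four are present
- core0: bare used-up grey plastic core without tape, a tube of 36 mm outside diameter, 48 mm high, 26 mm bore; at the start it stands on a spindle inside the drawer; origin at the centre of its underside, z along the bore. One to three are present
- core1: bare used-up grey plastic core without tape, a tube of 36 mm outside diameter, 48 mm high, 26 mm bore; at the start it stands on a spindle inside the drawer; origin at the centre of its underside, z along the bore. One to three are present
- core2: bare used-up grey plastic core without tape, a tube of 36 mm outside diameter, 48 mm high, 26 mm bore; at the start it stands on a spindle inside the drawer; origin at the centre of its underside, z along the bore. One to three are present
- core3: bare used-up grey plastic core without tape, a tube of 36 mm outside diameter, 48 mm high, 26 mm bore; at the start it stands on a spindle inside the drawer; origin at the centre of its underside, z along the bore. One to three are present
- tray: white ceramic tray, open on top, 170 x 120 mm (its x, y), 30 mm high, walls and floor 6 mm thick, fixed to the desk; origin under its centre
- bottle: green glass bottle with a twist cap, 70 mm diameter, 200 mm tall, loose bystander; origin under its centre
- stapler: black plastic stapler, 150 x 36 x 62 mm, loose bystander; origin under its centre
- pine_box: shut pine box with a steel latch, 94 x 134 x 62 mm, loose bystander; origin under its centre
Things that resemble listed ones, but are neither listed nor needed, are in the scene too. What is shaped like the roll3 but blue or orange is not meant.

How it is judged:
On the way, in this order (a step that is already met when the one before it is completed fails the run):
1. the drawer is pulled wide open (more than 140 mm) (value of joint unit_drawer0 above 0.14 m), for 0.2 s.
2. every bare core is in the tray and every full roll is fully down on a spindle (((horizontal distance between roll0 and foot0 below 0.008 m and z of roll0 in the frame of foot0 between -0.006 and 0.006 m and angle between roll0's own z axis and vertical below 0.1 rad) or (horizontal distance between roll0 and foot1 below 0.008 m and z of roll0 in the frame of foot1 between -0.006 and 0.006 m and angle between roll0's own z axis and vertical below 0.1 rad) or (horizontal distance between roll0 and foot2 below 0.008 m and z of roll0 in the frame of foot2 between -0.006 and 0.006 m and angle between roll0's own z axis and vertical below 0.1 rad) or (horizontal distance between roll0 and foot3 below 0.008 m and z of roll0 in the frame of foot3 between -0.006 and 0.006 m and angle between roll0's own z axis and vertical below 0.1 rad)) and ((horizontal distance between roll1 and foot0 below 0.008 m and z of roll1 in the frame of foot0 between -0.006 and 0.006 m and angle between roll1's own z axis and vertical below 0.1 rad) or (horizontal distance between roll1 and foot1 below 0.008 m and z of roll1 in the frame of foot1 between -0.006 and 0.006 m and angle between roll1's own z axis and vertical below 0.1 rad) or (horizontal distance between roll1 and foot2 below 0.008 m and z of roll1 in the frame of foot2 between -0.006 and 0.006 m and angle between roll1's own z axis and vertical below 0.1 rad) or (horizontal distance between roll1 and foot3 below 0.008 m and z of roll1 in the frame of foot3 between -0.006 and 0.006 m and angle between roll1's own z axis and vertical below 0.1 rad)) and ((horizontal distance between roll2 and foot0 below 0.008 m and z of roll2 in the frame of foot0 between -0.006 and 0.006 m and angle between roll2's own z axis and vertical below 0.1 rad) or (horizontal distance between roll2 and foot1 below 0.008 m and z of roll2 in the frame of foot1 between -0.006 and 0.006 m and angle between roll2's own z axis and vertical below 0.1 rad) or (horizontal distance between roll2 and foot2 below 0.008 m and z of roll2 in the frame of foot2 between -0.006 and 0.006 m and angle between roll2's own z axis and vertical below 0.1 rad) or (horizontal distance between roll2 and foot3 below 0.008 m and z of roll2 in the frame of foot3 between -0.006 and 0.006 m and angle between roll2's own z axis and vertical below 0.1 rad)) and ((horizontal distance between roll3 and foot0 below 0.008 m and z of roll3 in the frame of foot0 between -0.006 and 0.006 m and angle between roll3's own z axis and vertical below 0.1 rad) or (horizontal distance between roll3 and foot1 below 0.008 m and z of roll3 in the frame of foot1 between -0.006 and 0.006 m and angle between roll3's own z axis and vertical below 0.1 rad) or (horizontal distance between roll3 and foot2 below 0.008 m and z of roll3 in the frame of foot2 between -0.006 and 0.006 m and angle between roll3's own z axis and vertical below 0.1 rad) or (horizontal distance between roll3 and foot3 below 0.008 m and z of roll3 in the frame of foot3 between -0.006 and 0.006 m and angle between roll3's own z axis and vertical below 0.1 rad)) and x of core0 in the frame of tray between -0.08 and 0.08 m and y of core0 in the frame of tray between -0.055 and 0.055 m and z of each of core0, core1, core2, core3 in the frame of tray below 0.06 m and x of core1 in the frame of tray between -0.08 and 0.08 m and y of core1 in the frame of tray between -0.055 and 0.055 m and x of core2 in the frame of tray between -0.08 and 0.08 m and y of core2 in the frame of tray between -0.055 and 0.055 m and x of core3 in the frame of tray between -0.08 and 0.08 m and y of core3 in the frame of tray between -0.055 and 0.055 m), for 0.2 s.
At the end, for the whole second after the job is handed in: the drawer is shut (within 8 mm); every roll present stands upright on a spindle of its own (axis within 8 mm of the spindle's, underside within 6 mm of the drawer floor); every bare core lies or stands inside the tray (all of step 2 and value of joint unit_drawer0 below 0.008 m); the robot touches nothing.
It fails at once if the bottle is displaced by more than 30 mm or tipped (distance of bottle from where it was at the start of the episode above 0.03 m or angle between bottle's own z axis and vertical above 0.4 rad).
It fails at once if the stapler is displaced by more than 30 mm or tipped (distance of stapler from where it was at the start of the episode above 0.03 m or angle between stapler's own z axis and vertical above 0.4 rad).
It fails at once if the pine box is displaced by more than 30 mm or tipped (distance of pine_box from where it was at the start of the episode above 0.03 m or angle between pine_box's own z axis and vertical above 0.4 rad).
Of roll0, roll1, roll2, roll3 only 3 to 4 are there at a start; the rules pass over those that are not, and their reading is None.
Of core0, core1, core2, core3 only 1 to 3 are there at a start; the rules pass over those that are not, and their reading is None.
At some moment in a run one of roll0, roll1, roll2, roll3 may be knocked a few centimetres aside while the robot is not near it.
It also fails if it takes over 210 s, if anything falls off the work surface, if the arm or the gripper's body presses on something with over 40 N, if the wrist force passes 120 N, or if a joint passes its speed limit or range.

## Robot

A 6-joint arm with a two-finger parallel gripper is mounted at the origin on the work surface. World frame = base frame: x ahead of the robot, y to its left, z up, the work surface at z = 0. Lengths are in m, angles in rad, forces in N, time in s.
With the tool pointing down it reaches from about 0.4 to 0.925 m from the base axis. Payload 12.5 kg.
Tool frame: the origin (TCP) lies midway between the tips of the shut fingers; the grasp point (between the pads) lies r.pinch_z behind it (r.pinch_z is the distance from the TCP to the grasp point, in m); z points along the fingers, x is the direction in which the jaws open and shut, and the axes are right-handed (so a half turn about z gives the same grasp; the last joint's range is limited). The gripper opens to 95 mm and grips with 3 to 60 N. Pads are 20 mm wide; open, the fingers measure 119 mm over their backs; the gripper's body (75 mm by 180 mm) begins 59 mm behind the grasp point.
Start: joints at [-0.106, 0.491, 1.559, -0, 1.092, -0.106], TCP at [0.625, 0, 0.215] pointing down, gripper open.
Joint ranges: [-3.1, 3.1], [-0.84, 2.19], [0.05, 2.79], [-1.13, 4.28], [0.06, 2.93], [-2.69, 2.69]. Speed limits (rad/s): [2.22, 2.22, 2.79, 3.14, 3.14, 3.14].

## Interface

Orientations are given as a unit quaternion [x, y, z, w].
In Python, from rig import r gives the robot as it stands.
- The arm moves only by the tool jog_arm, never from a script. Its argument "rows" is a list that holds one entry, the list of rows, each a list of 7 numbers: the finger opening in cm, from 0 to 9.51, then the shift along the world's x, y, z in cm, then the turn, a rotation vector about the world's x, y, z in degrees. A call has 1 to 8 rows; each row is the pose to reach, as a shift and turn from the pose measured when the call began; what a row does not reach only later rows make up. A row lasts 1/12 s, in which the tool goes at most 41.7 mm and 7.16 degrees, less where a joint would pass 70% of its speed; a pose out of reach is approached as far as the arm can. A call with a gripper value outside its range is refused whole. The fingers move at their own pace and stop on an object; "grip_force" is the grip in N (left out, the last holds). Time passes only in rows, so rows that repeat a pose let the fingers close. It gives the time, the measured TCP pose, the force and the opening at its end, in the units of the state.
- r.read_state(): the state, without advancing time (a new reading comes with each control period).
- r.get_image(name): name is "scene" or "side" or "wrist"; returns a dict with "color" (384x512x3 uint8, red, green, blue), "z_map" (384x512 float32, m along the optical axis (not along the pixel's ray), 0 where there is no reading), "mtx" (3x3 intrinsics, pixels), "D" ([k1, k2, p1, p2, k3] as OpenCV has them; the pictures are not rectified), "xyz" and "orientation" of the camera in the world; the wrist camera has in their place "hand_eye" (4x4, takes a point from camera to tool coordinates, whose origin is the TCP and whose axes are the tool frame's). Camera axes: x right, y down, z forward; pixel columns grow to the right and rows downward; lengths in m; the calibration is good to about 2 mm. A picture is of the moment at which its call begins: read the wrist's pose just before it.
- r.sign_off(): hands the job in, once; it reports no verdict.
The state is a dict: "t": time; "joint_positions": joint angles; "qvel": joint speeds; "joint_efforts": joint torques, N m; "eef_pos": TCP position; "eef_rot": TCP orientation; "force": force on the tool from outside, world axes, zero at the start; "ft_torque": the same for the moment, N m; "grip_width": finger opening in m.
Only numpy, scipy, OpenCV 4.12 (cv2) and the standard library are available. Lean on these libraries where they do the work, as an engineer would, in place of code of your own. Each camera call takes 0.05 s, during which the arm holds its last target.

## Working session

There is one attempt and no reset: what is moved stays moved. The work goes in short steps, Python scripts to look and compute and a tool call to move; the robot and the scene stay as the last step left them, time stands still between calls to the robot, and variables do not carry over. Pictures are saved under pics/ and viewed, and the job is handed in when it is done.

Besides the shell and the picture viewer there is one more tool, called as name([rows], argument=value, ...), one row to a line, values as JSON. jog_arm: Moves the arm, as the interface text tells. Its arguments: {"type":"object","properties":{"rows":{"type":"array"},"grip_force":{"type":"number"}},"required":["rows"]}

```bash
ls; mkdir -p pics; python3 - <<'E'
from rig import r
import cv2,numpy as np
s=r.read_state();print(s['t'],s['eef_pos'],s['eef_rot'],s['grip_width'],r.pinch_z)
for n in ['scene','side','wrist']:
    im=r.get_image(n);cv2.imwrite(f'pics/{n}0.png',im['color'][:,:,::-1])
    print(n,im['mtx'].tolist(),im['D'],im.get('xyz'),im.get('orientation'),im.get('hand_eye'))
E
```

```text
pics
0.0 [6.24754766e-01 3.27966753e-05 2.14050061e-01] [ 9.99999842e-01 -7.80222166e-06 -5.59516684e-04 -5.51539178e-05] 0.095241431111583 0.0188
scene [[410.68630039094654, 0.0, 254.21273779643914], [0.0, 410.68630039094654, 190.56460189340925], [0.0, 0.0, 1.0]] [-0.13347551  0.          0.          0.          0.        ] [1.35905146 0.56629655 0.85625499] [ 0.41751103  0.79516795 -0.3897851  -0.20361742] None
side [[399.2926234200181, 0.0, 258.90592272657176], [0.0, 399.2926234200181, 190.09170736627127], [0.0, 0.0, 1.0]] [0.03530047 0.         0.         0.         0.        ] [ 0.16719974 -0.98109466  0.68088046] [ 0.85938373 -0.14293559  0.08701231 -0.48317479] None
wrist [[343.76522042090824, 0.0, 250.9727945676527], [0.0, 343.76522042090824, 191.7452814804559], [0.0, 0.0, 1.0]] [-0.05287593  0.          0.          0.          0.        ] None None [[ 9.99999757e-01  6.97500272e-04 -5.19904764e-06  1.44226924e-04]
 [-6.73773316e-04  9.67857269e-01  2.51499210e-01 -6.89181874e-02]
 [ 1.80452703e-04 -2.51499145e-01  9.67857504e-01 -1.70808448e-01]
 [ 0.00000000e+00  0.00000000e+00  0.00000000e+00  1.00000000e+00]]
```

View pics/scene0.png

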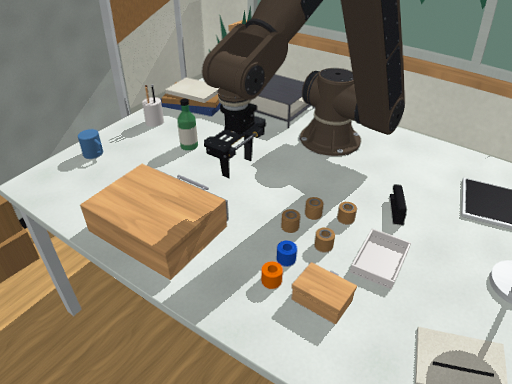

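View pics/side0.png

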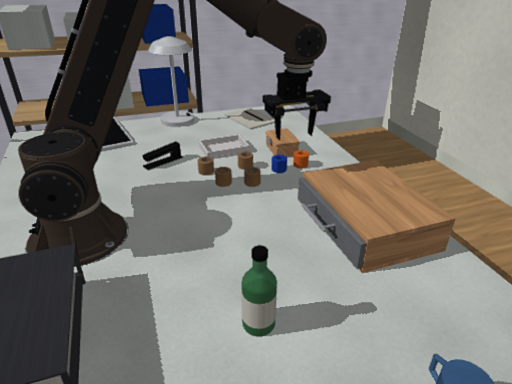

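View pics/wrist0.png

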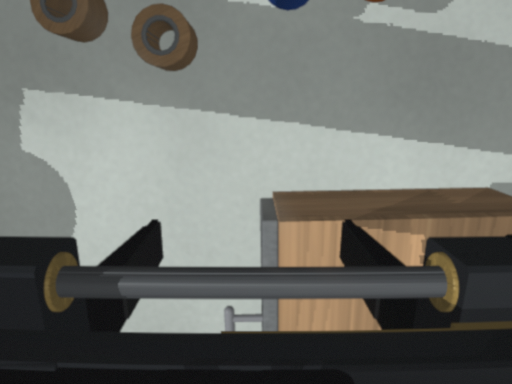

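The scene picture shows four brown rolls at about (290,220), (314,207), (347,212) and (324,239). The lookalikes are blue at (287,252) and orange at (272,274). The tray is at (380,257), the unit at (155,215), the handle at (193,182), the bottle at (187,130), the stapler at (398,204) and the pine box at (324,292).

```bash
cat > h.py <<'E'
from rig import r
import cv2,numpy as np
from scipy.spatial.transform import Rotation as R
def cam(n):
    s=r.read_state(); im=r.get_image(n)
    if 'hand_eye' in im and im['hand_eye'] is not None:
        T=np.eye(4);T[:3,:3]=R.from_quat(s['eef_rot']).as_matrix();T[:3,3]=s['eef_pos'];M=T@np.array(im['hand_eye'])
        im['Rw'],im['tw']=M[:3,:3],M[:3,3]
    else:
        im['Rw']=R.from_quat(im['orientation']).as_matrix();im['tw']=np.array(im['xyz'])
    h,w=im['z_map'].shape
    u,v=np.meshgrid(np.arange(w),np.arange(h))
    p=cv2.undistortPoints(np.stack([u,v],-1).reshape(-1,1,2).astype(np.float64),im['mtx'],np.array(im['D'])).reshape(h,w,2)
    im['ray']=np.concatenate([p,np.ones((h,w,1))],-1)@im['Rw'].T
    im['P']=im['tw']+im['ray']*im['z_map'][...,None]
    im['P'][im['z_map']<=0]=np.nan
    im['hsv']=cv2.cvtColor(im['color'],cv2.COLOR_RGB2HSV)
    return im
def plane(im,u,v,z):
    d=im['ray'][int(round(v)),int(round(u))];return im['tw']+d*(z-im['tw'][2])/d[2]
def proj(im,p):
    c=im['Rw'].T@(np.array(p)-im['tw'])
    q,_=cv2.projectPoints(c.reshape(1,3),np.zeros(3),np.zeros(3),im['mtx'],np.array(im['D']));return q.ravel()
def circ(p):
    A=np.c_[2*p,np.ones(len(p))];x=np.linalg.lstsq(A,(p**2).sum(1),rcond=None)[0];return x[:2],np.sqrt(x[2]+x[:2]@x[:2])
def save(im,n,box=None,k=1):
    c=im['color'][:,:,::-1]
    if box: u0,v0,u1,v1=box;c=cv2.resize(c[v0:v1,u0:u1],None,fx=k,fy=k,interpolation=cv2.INTER_CUBIC)
    cv2.imwrite(f'pics/{n}.png',c)
def st():
    s=r.read_state();print('t%.2f'%s['t'],np.round(s['eef_pos'],4),np.round(R.from_quat(s['eef_rot']).as_rotvec(degrees=True),1),'F',np.round(s['force'],1),'g%.4f'%s['grip_width']);return s
def rolls(im):
    h=im['hsv'];P=im['P']
    m=((P[...,2]>0.038)&(P[...,2]<0.056)&(P[...,0]>.2)&(P[...,0]<1.2)).astype(np.uint8)
    n,l,s,c=cv2.connectedComponentsWithStats(m)
    for i in range(1,n):
        if s[i,4]<40: continue
        q=P[l==i];hs=np.median(h[l==i],0)
        hull=cv2.convexHull(q[:,:2].astype(np.float32)).reshape(-1,2)
        (cx,cy),(w,hh),a=cv2.minAreaRect(hull)
        print('px',np.round(c[i]),'n',s[i,4],'c',np.round([cx,cy],4),'wh',np.round([w,hh],3),'a%.1f'%a,'hsv',hs,'zmed%.3f'%np.median(q[:,2]))
E
python3 - <<'E'
from h import *
for n in ['scene','side']:
    im=cam(n);print(n);rolls(im)
    P=im['P'];
    m=((P[...,2]>0.098)&(P[...,2]<0.112)&(P[...,0]>.5)&(P[...,0]<1.2)&(P[...,1]<.3))
    k=cv2.morphologyEx(m.astype(np.uint8),cv2.MORPH_OPEN,np.ones((5,5)))
    nn,l,s,c=cv2.connectedComponentsWithStats(k);i=1+np.argmax(s[1:,4])
    q=P[l==i][:,:2].astype(np.float32);print('unit',c[i],cv2.minAreaRect(q),cv2.boxPoints(cv2.minAreaRect(q)).round(4).tolist(),np.median(P[l==i][:,2]))
    if n=='scene':
        save(im,'crop1',(250,180,430,330),4)
E
```

```text
scene
px [32. 83.] n 234 c [ 0.3975 -1.5259] wh [0.028 0.393] a89.5 hsv [ 60.  11. 119.] zmed0.047
px [153. 116.] n 73 c [ 0.3167 -0.6798] wh [0.041 0.079] a50.5 hsv [ 12.   8. 147.] zmed0.047
px [188. 140.] n 72 c [ 0.3774 -0.4232] wh [0.034 0.071] a48.3 hsv [ 24.  21. 140.] zmed0.047
px [ 91. 148.] n 85 c [ 0.6317 -0.6941] wh [0.035 0.094] a32.3 hsv [105. 136. 102.] zmed0.047
px [398. 201.] n 132 c [0.2768 0.3755] wh [0.15  0.035] a24.8 hsv [120.  27.  21.] zmed0.052
px [314. 204.] n 185 c [0.4496 0.1617] wh [0.06 0.05] a29.9 hsv [ 16. 134. 108.] zmed0.049
px [347. 208.] n 204 c [0.4107 0.2578] wh [0.054 0.057] a49.2 hsv [ 16.  134.  131.5] zmed0.049
px [291. 216.] n 219 c [0.5412 0.1322] wh [0.055 0.054] a53.3 hsv [ 16. 134. 109.] zmed0.049
px [162. 243.] n 619 c [ 0.8541 -0.133 ] wh [0.216 0.435] a39.2 hsv [ 16. 126. 142.] zmed0.048
px [324. 235.] n 239 c [0.5581 0.2536] wh [0.055 0.055] a35.4 hsv [ 16. 136. 141.] zmed0.049
px [287. 249.] n 268 c [0.6632 0.192 ] wh [0.057 0.054] a55.0 hsv [109. 226. 184.] zmed0.049
px [272. 270.] n 280 c [0.7512 0.2006] wh [0.056 0.052] a33.7 hsv
[... 1405 characters left out ...]
.] n 99 c [ 0.6347 -0.179 ] wh [0.005 0.108] a2.1 hsv [108.  13.  72.] zmed0.047
px [388. 247.] n 663 c [ 0.7458 -0.3519] wh [0.125 0.305] a63.2 hsv [ 14. 123. 101.] zmed0.047
px [258. 318.] n 208 c [ 0.3558 -0.4538] wh [0.033 0.07 ] a66.6 hsv [ 22.  19. 118.] zmed0.047
px [433. 364.] n 43 c [ 0.6174 -0.6557] wh [0.005 0.01 ] a36.0 hsv [106. 142. 103.] zmed0.047
unit [376.13651138 199.78857762] ((0.7778140306472778, -0.19741937518119812), (0.2618326246738434, 0.3492060601711273), 0.8323414921760559) [[0.6444000005722046, -0.024700000882148743], [0.649399995803833, -0.37389999628067017], [0.911300003528595, -0.3700999915599823], [0.9061999917030334, -0.020899999886751175]] 0.10370523521945263
```

View pics/crop1.png

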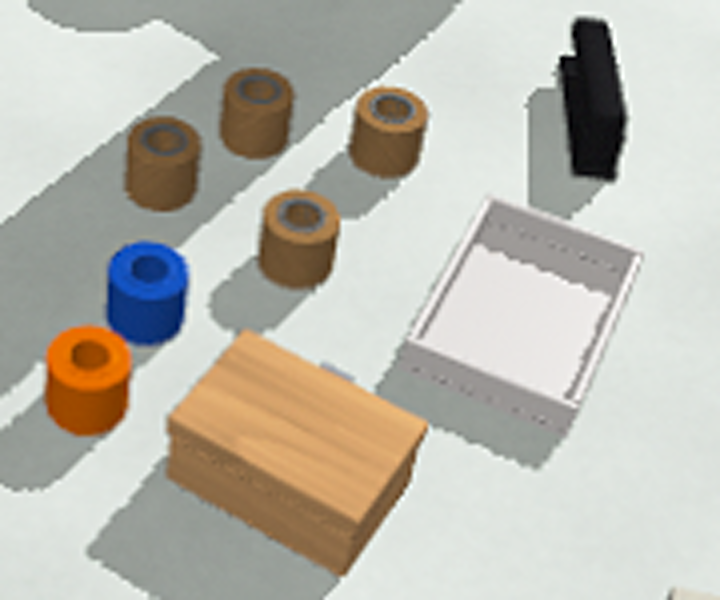

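The enlarged crop confirms it: four brown kraft rolls with grey cores are the ones meant. The solid blue and orange ones are lookalikes. Next I measure the handle and tray.

```bash
python3 - <<'E'
from h import *
for n in ['scene','side']:
    im=cam(n);P=im['P']
    m=(P[...,0]>.57)&(P[...,0]<.62)&(P[...,1]>-.32)&(P[...,1]<-.08)&(P[...,2]>.05)&(P[...,2]<.085)
    q=P[m];print(n,'handle',len(q),q.min(0).round(4),q.max(0).round(4),np.median(q,0).round(4))
    m=(P[...,2]>.022)&(P[...,2]<.038)&(P[...,0]>.35)&(P[...,0]<.75)&(P[...,1]>.28)&(P[...,1]<.6)&(im['hsv'][...,1]<60)
    k=cv2.morphologyEx(m.astype(np.uint8),cv2.MORPH_CLOSE,np.ones((3,3)))
    nn,l,s,c=cv2.connectedComponentsWithStats(k)
    for i in range(1,nn):
        if s[i,4]>60:
            q=P[(l==i)&m][:,:2].astype(np.float32);print('tray',c[i],s[i,4],cv2.minAreaRect(q))
E
```

```text
scene handle 123 [ 0.5938 -0.2653  0.0633] [ 0.614  -0.1351  0.0781] [ 0.6042 -0.193   0.0728]
tray [381.14117647 255.67254902] 510 ((0.5181291103363037, 0.41331616044044495), (0.17474867403507233, 0.12071705609560013), 2.922978162765503)
side handle 173 [ 0.5926 -0.2661  0.0619] [ 0.6193 -0.1383  0.0733] [ 0.5983 -0.2091  0.0695]
tray [223.01785714 143.79017857] 224 ((0.514083981513977, 0.41287219524383545), (0.17337743937969208, 0.12706860899925232), 2.0434696674346924)
```

jog_arm([
  [[3.2,-2.7,-10,0,0,0,0],[3.2,-2.7,-20,0,0,0,0],[3.2,-2.7,-20,0,0,0,0],[3.2,-2.7,-20,0,0,0,0],[3.2,-2.7,-20,0,0,0,0],[3.2,-2.7,-20,0,0,0,0],[3.2,-2.7,-20,0,0,0,0],[3.2,-2.7,-20,0,0,0,0]],
])

```text
t: 1.02
eef_pos: [0.5978, -0.1997, 0.2144]
eef_rot: [1.0, -0.0, -0.0, -0.0]
force: [0.5, 1.1, 0.3]
grip_width: 0.0471
```

```bash
python3 - <<'E'
from h import *
im=cam('wrist');st();save(im,'w1');P=im['P']
m=(P[...,0]>.56)&(P[...,0]<.625)&(P[...,1]>-.32)&(P[...,1]<-.08)&(P[...,2]>.055)&(P[...,2]<.085)
q=P[m];print(len(q),q.min(0),q.max(0),np.median(q,0))
print(proj(im,[.6,-.2,.067]))
E
```

```text
t1.07 [ 0.598  -0.1991  0.2145] [-1.8e+02 -1.0e-01  0.0e+00] F [-0.2 -0.1  0.4] g0.0432
1862 [ 0.59607095 -0.26760316  0.06555878] [ 0.62499037 -0.13711887  0.07493579] [ 0.60284854 -0.19574759  0.07197738]
[253.18243235 177.99703942]
```

View pics/w1.png

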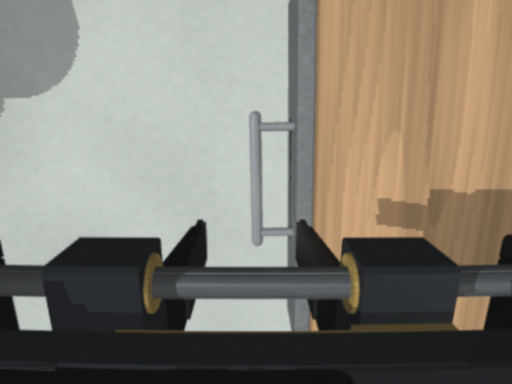

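The bar runs from (255,115) to (257,242), which puts its centre near x=0.602, y=-0.202. I descend straddling it.

jog_arm([
  [[3.2,0.4,-0.2,-4,0,0,0],[3.2,0.4,-0.2,-8,0,0,0],[3.2,0.4,-0.2,-12,0,0,0],[3.2,0.4,-0.2,-15,0,0,0],[3.2,0.4,-0.2,-16.5,0,0,0],[3.2,0.4,-0.2,-16.5,0,0,0],[3.2,0.4,-0.2,-16.5,0,0,0]],
])

```text
t: 1.65
eef_pos: [0.6023, -0.1999, 0.0494]
eef_rot: [1.0, 0.001, -0.001, -0.0]
force: [0.6, 0.0, -0.6]
grip_width: 0.032
```

jog_arm([
  [[0.5,0,0,0,0,0,0],[0.5,0,0,0,0,0,0],[0.5,0,0,0,0,0,0],[0.5,0,0,0,0,0,0],[0.5,0,0,0,0,0,0],[0.5,0,0,0,0,0,0]],
], grip_force=20)

```text
t: 2.15
eef_pos: [0.6024, -0.1999, 0.0506]
eef_rot: [1.0, 0.001, -0.0, -0.0]
force: [-2.9, 1.9, 6.6]
grip_width: 0.0105
```

jog_arm([
  [[0.5,-2.5,-0.05,0,0,0,0],[0.5,-5,-0.1,0,0,0,0],[0.5,-7.5,-0.15,0,0,0,0],[0.5,-10,-0.2,0,0,0,0],[0.5,-12.5,-0.25,0,0,0,0],[0.5,-15,-0.3,0,0,0,0],[0.5,-17,-0.35,0,0,0,0],[0.5,-18.5,-0.4,0,0,0,0]],
])

```text
t: 2.82
eef_pos: [0.416, -0.204, 0.0507]
eef_rot: [1.0, 0.001, -0.0, -0.0]
force: [2.6, 1.3, -7.0]
grip_width: 0.0106
```

jog_arm([
  [[0.5,-0.1,0,0,0,0,0],[0.5,-0.2,0,0,0,0,0],[0.5,-0.3,0,0,0,0,0],[2.5,-0.3,0,0,0,0,0],[2.5,-0.3,0,0,0,0,0],[2.5,-0.3,0,0,0,0,0]],
])

```text
t: 3.32
eef_pos: [0.4138, -0.2041, 0.051]
eef_rot: [1.0, 0.001, 0.0, 0.0]
force: [0.2, 1.3, -1.0]
grip_width: 0.0228
```

jog_arm([
  [[3.2,0,0,4,0,0,0],[3.2,0,0,8,0,0,0],[3.2,0,0,12,0,0,0],[3.2,4,-2,16,0,0,0],[3.2,8,-4,19,0,0,0],[3.2,12,-5,21,0,0,0],[3.2,13.5,-5,21,0,0,0],[3.2,13.5,-5,21,0,0,0]],
])

```text
t: 3.98
eef_pos: [0.5539, -0.2556, 0.264]
eef_rot: [1.0, 0.001, 0.004, 0.002]
force: [-0.8, 0.3, -0.9]
grip_width: 0.0325
```

```bash
python3 - <<'E'
from h import *
im=cam('wrist');st();save(im,'w2');im=cam('scene');save(im,'s2')
E
```

```text
t4.03 [ 0.5521 -0.2548  0.2624] [179.9   0.3   0.4] F [-0.5  0.5 -0.8] g0.0324
```

View pics/w2.png

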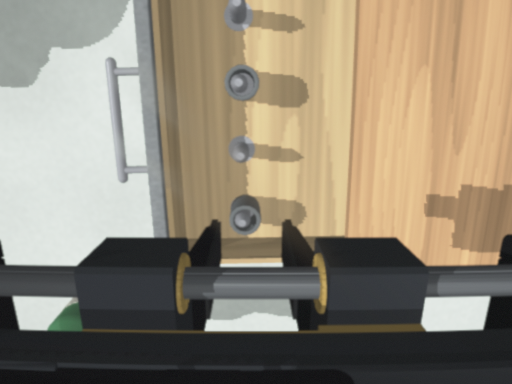

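View pics/s2.png

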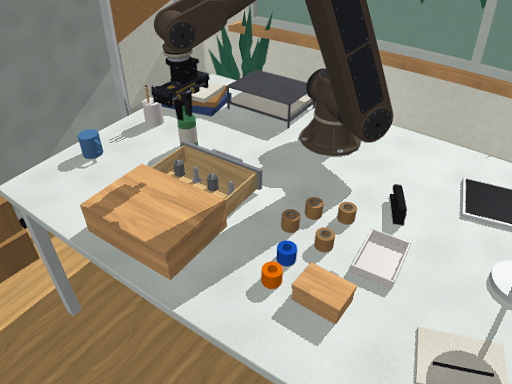

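The wrist picture shows four spindle tips at (237,10), (239,82), (240,147) and (242,218). Cores sit on numbers 1 and 3 (second and fourth from the top). There are no other cores.

```bash
cat >> h.py <<'E'
def tips(im):
    P=im['P'];m=(P[...,2]>.0725)&(P[...,2]<.09)&(P[...,0]>.5)&(P[...,0]<.6)&(P[...,1]>-.345)&(P[...,1]<-.06)
    n,l,s,c=cv2.connectedComponentsWithStats(m.astype(np.uint8))
    for i in range(1,n):
        if s[i,4]>=6:
            q=P[l==i];print('tip px',c[i].round(1),s[i,4],'mean',q.mean(0).round(4),'box',((q.min(0)+q.max(0))/2)[:2].round(4))
def ring(im,z0,z1,x0,x1,y0,y1):
    P=im['P'];m=(P[...,2]>z0)&(P[...,2]<z1)&(P[...,0]>x0)&(P[...,0]<x1)&(P[...,1]>y0)&(P[...,1]<y1)
    n,l,s,c=cv2.connectedComponentsWithStats(m.astype(np.uint8))
    for i in range(1,n):
        if s[i,4]>=60:
            q=P[l==i][:,:2].astype(np.float32);h=cv2.convexHull(q).reshape(-1,2);ct,rr=circ(h.astype(float));print('ring px',c[i].round(1),s[i,4],'c',ct.round(4),'r%.4f'%rr,'medz %.4f'%np.median(P[l==i][:,2]))
E
python3 - <<'E'
from h import *
for n in ['wrist','scene','side']:
    print(n);im=cam(n);tips(im);
    ring(im,.062,.074,.5,.6,-.345,-.06)
E
```

```text
wrist
tip px [242.2   5.6] 163 mean [ 0.5414 -0.095   0.0764] box [ 0.5411 -0.0949]
tip px [243.5  84.3] 147 mean [ 0.5426 -0.1675  0.0765] box [ 0.5425 -0.1671]
tip px [244.7 156.9] 137 mean [ 0.5437 -0.2401  0.0764] box [ 0.5435 -0.2407]
tip px [246.  223.6] 118 mean [ 0.5451 -0.3137  0.0763] box [ 0.5456 -0.3143]
ring px [241.9  10.5] 141 c [ 0.5409 -0.094 ] r0.0084 medz 0.0704
ring px [246.  84.] 604 c [ 0.5456 -0.1672] r0.0175 medz 0.0705
ring px [244.7 154.8] 116 c [ 0.5436 -0.2407] r0.0086 medz 0.0707
ring px [248.3 221. ] 588 c [ 0.5482 -0.3146] r0.0177 medz 0.0701
scene
tip px [179.3 161. ] 18 mean [ 0.5427 -0.3123  0.0762] box [ 0.5419 -0.3151]
tip px [174.3 163.8] 6 mean [ 0.5637 -0.3159  0.0748] box [ 0.5635 -0.3149]
tip px [195.1 168.2] 13 mean [ 0.5456 -0.2374  0.0771] box [ 0.5443 -0.2382]
tip px [213.4 175.4] 24 mean [ 0.542  -0.1616  0.0761] box [ 0.542  -0.1634]
tip px [230.8 182.4] 13 mean [ 0.5419 -0.09    0.0777] box [ 0.5421 -0.0903]
ring px [212.1 178. ] 65 c [ 0.5463 -0.1641] r0.0177 medz 0.0699
side
tip px [276.5 197.3] 10 mean [ 0.5379 -0.0926  0.0756] box [ 0.5376 -0.0921]
tip px [287.  211.1] 11 mean [ 0.5391 -0.167   0.076 ] box [ 0.5393 -0.1657]
tip px [298.6 226.6] 13 mean [ 0.5405 -0.2402  0.0752] box [ 0.5409 -0.2395]
tip px [312.  244.1] 16 mean [ 0.542  -0.3149  0.0753] box [ 0.5423 -0.314 ]
ring px [287.7 214.1] 83 c [ 0.5424 -0.1662] r0.0174 medz 0.0674
ring px [313.1 246.7] 117 c [ 0.5463 -0.3145] r0.0177 medz 0.0678
```

jog_arm([
  [[6.5,-0.5,-3,-2,0,0,0],[6.5,-0.5,-6,-5,0,0,0],[6.5,-0.5,-6,-9,0,0,0],[6.5,-0.5,-6,-13,0,0,0],[6.5,-0.5,-6,-17,0,0,0],[6.5,-0.5,-6,-20,0,0,0],[6.5,-0.5,-6,-21.5,0,0,0],[6.5,-0.5,-6,-22,0,0,0]],
])

```text
t: 4.9
eef_pos: [0.5405, -0.3125, 0.0374]
eef_rot: [1.0, 0.001, -0.002, -0.002]
force: [0.5, 0.8, -1.1]
grip_width: 0.0651
```

```bash
python3 - <<'E'
from h import *
st();im=cam('wrist');save(im,'w3')
E
```

```text
t4.90 [ 0.5405 -0.3125  0.0374] [-179.8   -0.2    0.4] F [ 0.5  0.8 -1.1] g0.0651
```

View pics/w3.png

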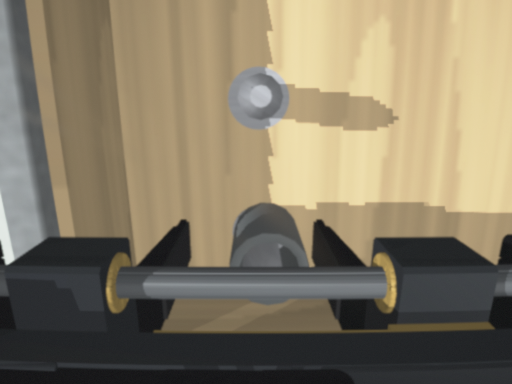

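The core, around (268,245), lies between the fingers. I centre on it and grip.

jog_arm([
  [[6.5,0.6,-0.2,0.4,0,0,0],[6.5,0.6,-0.2,0.4,0,0,0],[3,0.6,-0.2,0.4,0,0,0],[3,0.6,-0.2,0.4,0,0,0],[3,0.6,-0.2,0.4,0,0,0],[3,0.6,-0.2,0.4,0,0,0],[3,0.6,-0.2,0.4,0,0,0],[3,0.6,-0.2,0.4,0,0,0]],
], grip_force=12)

```text
t: 5.62
eef_pos: [0.5471, -0.3148, 0.0425]
eef_rot: [1.0, 0.001, -0.002, -0.001]
force: [-0.1, -0.7, 2.8]
grip_width: 0.0366
```

jog_arm([
  [[3,0,0,2.5,0,0,0],[3,0,0,5,0,0,0],[3,0,0,8,0,0,0],[3,0,0,11,0,0,0],[3,0,0,14,0,0,0],[3,0,0,14,0,0,0]],
])

```text
t: 6.12
eef_pos: [0.5488, -0.3159, 0.1884]
eef_rot: [1.0, 0.001, 0.002, 0.001]
force: [0.9, -0.5, 1.5]
grip_width: 0.0363
```

jog_arm([
  [[3,0,4,0,0,0,0],[3,-0.5,8,0,0,0,0],[3,-1,12,0,0,0,0],[3,-1.5,16,0,0,0,0],[3,-2,20,0,0,0,0],[3,-2.5,24,0,0,0,0],[3,-3,28,0,0,0,0],[3,-3,32,0,0,0,0]],
])

```text
t: 6.78
eef_pos: [0.5175, 0.0059, 0.1882]
eef_rot: [1.0, 0.001, 0.001, 0.001]
force: [1.9, -0.4, -0.5]
grip_width: 0.036
```

jog_arm([
  [[3,-1,4,0,0,0,0],[3,-1,8,0,0,0,0],[3,-2,12,0,0,0,0],[3,-2,16,0,0,0,0],[3,-3,20,0,0,0,0],[3,-3,24,0,0,0,0],[3,-3,28,0,0,0,0],[3,-3,32,0,0,0,0]],
])

```text
t: 7.45
eef_pos: [0.4868, 0.3279, 0.1879]
eef_rot: [1.0, 0.001, 0.001, 0.001]
force: [1.0, -0.1, -0.3]
grip_width: 0.0362
```

```bash
python3 - <<'E'
from h import *
st();im=cam('wrist');save(im,'w4');ring(im,.04,.056,.3,.7,.05,.6)
P=im['P'];m=(P[...,2]>.024)&(P[...,2]<.036)&(P[...,0]>.38)&(P[...,0]<.68)&(P[...,1]>.3)&(P[...,1]<.55)&(im['hsv'][...,1]<60)
n,l,s,c=cv2.connectedComponentsWithStats(m.astype(np.uint8))
for i in range(1,n):
    if s[i,4]>60:q=P[l==i];print(c[i],s[i,4],q.min(0),q.max(0),cv2.minAreaRect(q[:,:2].astype(np.float32)))
E
```

```text
t7.45 [0.4868 0.3279 0.1879] [179.9   0.2   0.2] F [ 1.  -0.1 -0.3] g0.0362
ring px [ 79.4 108.4] 378 c [0.3171 0.3962] r0.0271 medz 0.0493
ring px [463.8 160.4] 1215 c [0.8864 0.3322] r0.2087 medz 0.0498
ring px [174.2 231.7] 686 c [0.4105 0.2638] r0.0221 medz 0.0486
ring px [321.1 233. ] 441 c [0.5578 0.2692] r0.0141 medz 0.0484
ring px [436.6 309.4] 254 c [0.6778 0.1881] r0.0148 medz 0.0488
ring px [220.7 318.8] 669 c [0.4543 0.168 ] r0.0215 medz 0.0485
[286.6219352   75.97351138] 4568 [0.43011399 0.3501726  0.02400117] [0.6055543  0.47791604 0.03289494] ((0.5181121826171875, 0.4139680862426758), (0.17065663635730743, 0.12062332779169083), 2.861625909805298)
```

View pics/w4.png

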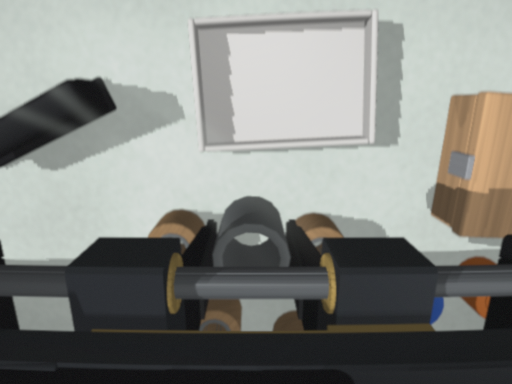

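The tray is at (285,80), centred near (0.518, 0.414), and the core is held at (255,240). I place it in the tray's left half.

jog_arm([
  [[3,-0.2,4,0,0,0,0],[3,-0.2,8,-3,0,0,0],[3,-0.2,8.6,-7,0,0,0],[3,-0.2,8.6,-11,0,0,0],[3,-0.2,8.6,-14,0,0,0],[3,-0.2,8.6,-15.6,0,0,0],[3,-0.2,8.6,-15.6,0,0,0],[5,-0.2,8.6,-15.6,0,0,0]],
])

```text
t: 8.17
eef_pos: [0.4846, 0.4193, 0.0313]
eef_rot: [1.0, 0.002, 0.001, 0.001]
force: [0.6, 0.2, 0.4]
grip_width: 0.0393
```

jog_arm([
  [[5,0,0,0,0,0,0],[5,0,0,0,0,0,0],[5,0,0,4,0,0,0],[5,0,0,8,0,0,0],[5,0.5,-4,12,0,0,0],[5,1,-8,16,0,0,0],[5,1.5,-12,18,0,0,0],[5,2,-16,18,0,0,0]],
])

```text
t: 8.83
eef_pos: [0.502, 0.286, 0.2088]
eef_rot: [1.0, 0.003, 0.004, -0.001]
force: [2.1, 0.1, 0.5]
grip_width: 0.05
```

```bash
python3 - <<'E'
from h import *
st();im=cam('wrist');save(im,'w5');ring(im,.04,.062,.3,.7,.05,.6)
E
```

```text
t8.83 [0.502  0.286  0.2088] [-179.9   -0.5   -0.8] F [2.1 0.1 0.5] g0.0500
ring px [230.2  28.7] 838 c [0.4843 0.4188] r0.0179 medz 0.0542
ring px [51.9 62.3] 1716 c [0.321  0.3932] r0.0248 medz 0.0596
ring px [443.4 116.2] 1792 c [0.8386 0.3332] r0.1628 medz 0.0550
ring px [159.5 202.2] 1987 c [0.4109 0.2565] r0.0279 medz 0.0487
ring px [301.1 204.2] 1733 c [0.5551 0.2529] r0.0276 medz 0.0487
ring px [204.8 303.8] 315 c [0.4546 0.1468] r0.0158 medz 0.0489
ring px [283.7 314.3] 1210 c [0.5412 0.1295] r0.0267 medz 0.0488
```

View pics/w5.png

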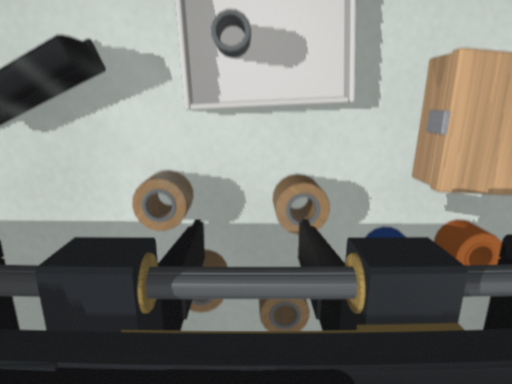

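The first core stands in the tray at (231,32). Rolls are at (160,202), (301,204), (208,280) and (284,313). I take the roll at (301,204), world (0.555, 0.2528).

jog_arm([
  [[7.8,3,-2,0,0,0,0],[7.8,5.3,-3.4,-3,0,0,0],[7.8,5.3,-3.4,-7,0,0,0],[7.8,5.3,-3.4,-11,0,0,0],[7.8,5.3,-3.4,-15,0,0,0],[7.8,5.3,-3.4,-18,0,0,0],[7.8,5.3,-3.4,-19,0,0,0],[7.8,5.3,-3.4,-19,0,0,0]],
])

```text
t: 9.55
eef_pos: [0.5554, 0.2459, 0.0185]
eef_rot: [1.0, 0.001, 0.003, 0.0]
force: [-0.7, 0.2, -0.6]
grip_width: 0.078
```

jog_arm([
  [[5,0,0,0,0,0,0],[5,0,0,0,0,0,0],[5,0,0,0,0,0,0],[5,0,0,0,0,0,0],[5,0,0,0,0,0,0],[5,0,0,0,0,0,0]],
], grip_force=15)

```text
t: 10.05
eef_pos: [0.5561, 0.2462, 0.0203]
eef_rot: [1.0, 0.001, 0.004, -0.0]
force: [-1.0, -1.4, 8.2]
grip_width: 0.0569
```

The TCP is about 6 mm off in y, so I release, recentre and regrip.

jog_arm([
  [[7,0,0,0,0,0,0],[7,0,0,0,0,0,0],[7,0,0.65,0,0,0,0],[7,0,0.65,0,0,0,0],[5,0,0.65,0,0,0,0],[5,0,0.65,0,0,0,0],[5,0,0.65,0,0,0,0],[5,0,0.65,0,0,0,0]],
])

```text
t: 10.72
eef_pos: [0.556, 0.2526, 0.0202]
eef_rot: [1.0, 0.001, 0.004, -0.0]
force: [-0.6, 0.8, -0.5]
grip_width: 0.0565
```

jog_arm([
  [[5,0,0,3,0,0,0],[5,0,0,7,0,0,0],[5,0,0,11,0,0,0],[5,0,0,15,0,0,0],[5,0,0,16,0,0,0],[5,0,0,16,0,0,0]],
])

```text
t: 11.22
eef_pos: [0.557, 0.2529, 0.1833]
eef_rot: [1.0, 0.001, 0.007, -0.001]
force: [0.2, 0.5, -2.6]
grip_width: 0.0566
```

```bash
python3 - <<'E'
from h import *
s=st();im=cam('wrist');save(im,'w6');z=s['eef_pos'][2]
ring(im,z+.022,z+.036,.5,.62,.2,.3)
E
```

```text
t11.22 [0.557  0.2529 0.1833] [-179.9   -0.3   -1.3] F [ 0.2  0.5 -2.6] g0.0566
ring px [250.9 234.4] 6002 c [0.5574 0.2523] r0.0295 medz 0.2119
ring px [250.9 304.2] 778 c [0.5565 0.2445] r0.0201 medz 0.2118
```

View pics/w6.png

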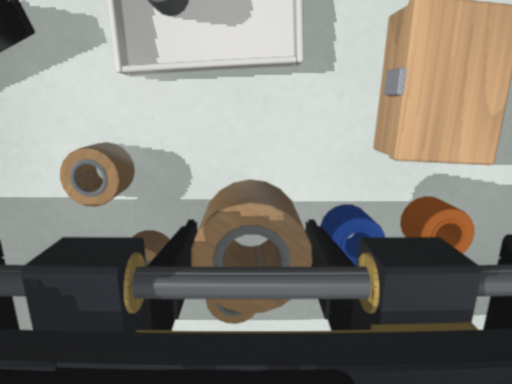

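The roll is held centred, with its ring at (251,250). I carry it to spindle 3 and check the position above it.

jog_arm([
  [[5,0,-3,0,0,0.8,0],[5,0,-7,0,0,0.8,0],[5,0,-11,0,0,0.8,0],[5,0,-15,0,0,0.8,0],[5,0,-19,0,0,0.8,0],[5,0,-23,0,0,0.8,0],[5,0,-27,0,0,0.8,0],[5,0,-31,0,0,0.8,0]],
])

```text
t: 11.93
eef_pos: [0.5547, -0.0591, 0.1781]
eef_rot: [1.0, 0.001, -0.004, -0.001]
force: [1.5, 0.8, -1.3]
grip_width: 0.0566
```

jog_arm([
  [[5,-0.5,-4,0,0,0,0],[5,-1,-8,0,0,0,0],[5,-1.2,-12,0,0,0,0],[5,-1.2,-16,0,0,0,0],[5,-1.2,-20,0,0,0,0],[5,-1.2,-24,0,0,0,0],[5,-1.2,-25.5,0,0,0,0],[5,-1.2,-25.5,0,0,0,0]],
])

```text
t: 12.6
eef_pos: [0.5416, -0.3171, 0.175]
eef_rot: [1.0, -0.0, -0.005, -0.002]
force: [-0.8, 0.2, -1.8]
grip_width: 0.0566
```

jog_arm([
  [[5,0,0,0,0,0,0],[5,0,0,0,0,0,0]],
])

```text
t: 12.77
eef_pos: [0.5408, -0.3161, 0.1729]
eef_rot: [1.0, -0.0, -0.007, -0.003]
force: [0.5, -0.3, -2.3]
grip_width: 0.0567
```

```bash
python3 - <<'E'
from h import *
s=st();im=cam('wrist');save(im,'w7');tips(im);print(s['eef_rot'])
for n in ['side','scene']:
  print(n);tips(cam(n))
E
```

```text
t12.77 [ 0.5408 -0.3161  0.1729] [-1.797e+02  1.000e-01  1.200e+00] F [ 0.5 -0.3 -2.3] g0.0567
tip px [255.3   0.4] 15 mean [ 0.5427 -0.1741  0.0731] box [ 0.5429 -0.1744]
tip px [256.4  95.7] 277 mean [ 0.5438 -0.2415  0.0765] box [ 0.5438 -0.2416]
[ 9.99972636e-01 -4.44053418e-04 -6.84790765e-03 -2.76346579e-03]
side
tip px [276.7 197.3] 10 mean [ 0.5385 -0.0927  0.0755] box [ 0.5378 -0.0912]
tip px [286.9 211.4] 14 mean [ 0.5387 -0.1671  0.075 ] box [ 0.539  -0.1675]
tip px [298.8 226.4] 12 mean [ 0.5408 -0.2403  0.0758] box [ 0.5408 -0.2388]
tip px [312.1 244. ] 15 mean [ 0.5424 -0.3146  0.0753] box [ 0.5426 -0.3133]
scene
tip px [178.4 161.7] 15 mean [ 0.5482 -0.3111  0.0769] box [ 0.5472 -0.3111]
tip px [194.7 168. ] 12 mean [ 0.5458 -0.239   0.0773] box [ 0.547  -0.2412]
tip px [213.4 175.5] 20 mean [ 0.5428 -0.1606  0.0764] box [ 0.5432 -0.1588]
tip px [230.8 182.7] 16 mean [ 0.5427 -0.0896  0.0772] box [ 0.5434 -0.0911]
```

jog_arm([
  [[5,0.4,0.15,-2,-0.3,-0.8,0],[5,0.4,0.15,-4.5,-0.3,-0.8,0],[5,0.4,0.15,-6.5,-0.3,-0.8,0],[5,0.4,0.15,-6.5,-0.3,-0.8,0],[5,0.4,0.15,-6.5,-0.3,-0.8,0]],
])

```text
t: 13.33
eef_pos: [0.5457, -0.3134, 0.1094]
eef_rot: [1.0, 0.001, 0.001, 0.0]
force: [0.4, -0.0, -1.0]
grip_width: 0.057
```

```bash
cat >> h.py <<'E'
def stt():
    s=st();q=s['eef_rot'];M=R.from_quat(q).as_matrix();z=M[:,2]
    print('fix deg x %.2f y %.2f yaw %.2f'%(np.degrees(-z[1]),np.degrees(z[0]),np.degrees(np.arctan2(M[1,0],M[0,0]))));return s
E
python3 - <<'E'
from h import *
stt();im=cam('wrist');save(im,'w8');tips(im)
E
```

```text
t13.33 [ 0.5457 -0.3134  0.1094] [1.8e+02 1.0e-01 1.0e-01] F [ 0.4 -0.  -1. ] g0.0570
fix deg x 0.02 y 0.07 yaw 0.09
tip px [248.1  97. ] 452 mean [ 0.5441 -0.2413  0.0764] box [ 0.544 -0.241]
```

View pics/w8.png

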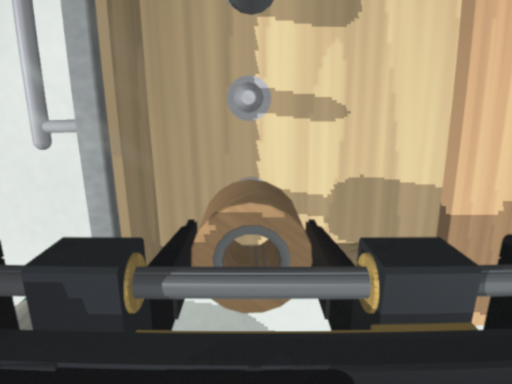

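The roll is centred over spindle 3, so I lower it.

jog_arm([
  [[5,0,-0.1,-1,0,0,0],[5,0,-0.1,-2,0,0,0],[5,0,-0.1,-3,0,0,0],[5,0,-0.1,-4,0,0,0],[5,0,-0.1,-5,0,0,0],[5,0,-0.1,-6,0,0,0],[5,0,-0.1,-6.7,0,0,0],[5,0,-0.1,-6.7,0,0,0]],
])

```text
t: 14.05
eef_pos: [0.5458, -0.3147, 0.0419]
eef_rot: [1.0, 0.001, 0.001, 0.0]
force: [0.6, 0.1, -1.3]
grip_width: 0.0569
```

Down to the floor with negligible force. I release and retreat.

jog_arm([
  [[7,0,0,0,0,0,0],[7,0,0,0,0,0,0],[7,0,0,0,0,0,0],[7,0,0,3,0,0,0],[7,0,0,7,0,0,0],[7,0,0,11,0,0,0],[7,0,3,15,0,0,0],[7,0,3,15,0,0,0]],
])

```text
t: 14.72
eef_pos: [0.5472, -0.2838, 0.1982]
eef_rot: [1.0, 0.001, 0.004, 0.002]
force: [0.1, -0.4, -0.5]
grip_width: 0.07
```

jog_arm([
  [[6.5,0,0,0,0,0,0],[6.5,0,0,0,0,0,0]],
])

```text
t: 14.88
eef_pos: [0.5475, -0.2836, 0.1992]
eef_rot: [1.0, 0.001, 0.005, 0.003]
force: [1.0, -0.2, -0.8]
grip_width: 0.0654
```

```bash
python3 - <<'E'
from h import *
stt();im=cam('wrist');save(im,'w9');tips(im);ring(im,.062,.074,.5,.6,-.36,-.06)
im=cam('side');tips(im);ring(im,.062,.074,.5,.6,-.36,-.06)
E
```

```text
t14.88 [ 0.5475 -0.2836  0.1992] [179.7   0.2   1. ] F [ 1.  -0.2 -0.8] g0.0654
fix deg x 0.35 y 0.61 yaw 0.13
tip px [243.4  41.9] 241 mean [ 0.5426 -0.168   0.0765] box [ 0.543  -0.1676]
tip px [245.2 133.1] 207 mean [ 0.544  -0.2404  0.0765] box [ 0.5438 -0.2407]
tip px [246.9 215.4] 165 mean [ 0.5454 -0.3137  0.0766] box [ 0.5455 -0.3144]
ring px [246.5  42.2] 1001 c [ 0.5456 -0.1672] r0.0174 medz 0.0703
ring px [245.7 131.9] 162 c [ 0.5439 -0.2409] r0.0087 medz 0.0712
ring px [247.3 212.5] 2271 c [ 0.5457 -0.3146] r0.0276 medz 0.0707
ring px [246.9 210.3] 164 c [ 0.5454 -0.3146] r0.0087 medz 0.0704
ring px [251.4 253.5] 568 c [ 0.5528 -0.4451] r0.0998 medz 0.0680
tip px [276.4 197.7] 14 mean [ 0.5372 -0.0939  0.0751] box [ 0.5356 -0.0918]
tip px [287.1 211.3] 12 mean [ 0.5394 -0.1669  0.0751] box [ 0.539  -0.1664]
tip px [298.6 226.6] 14 mean [ 0.5406 -0.2397  0.0748] box [ 0.541  -0.2383]
tip px [312.1 244.1] 14 mean [ 0.5419 -0.3154  0.0757] box [ 0.5423 -0.3141]
ring px [287.8 214.2] 86 c [ 0.5423 -0.1671] r0.0176 medz 0.0682
ring px [311.8 246.4] 274 c [ 0.5442 -0.3134] r0.0281 medz 0.0686
ring px [323.7 257.1] 119 c [ 0.551  -0.2947] r0.0756 medz 0.0682
```

View pics/w9.png

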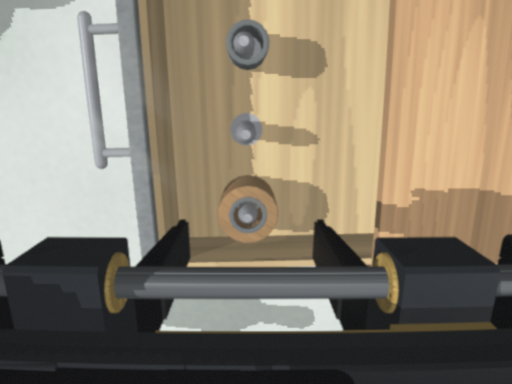

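The roll is at (248,213), concentric on spindle 3, with its top at z=0.0705, so it is fully down. Next is the core at (246,42) on spindle 1.

jog_arm([
  [[6.5,-0.2,4,0,0.3,0.6,0],[6.5,-0.2,8,0,0.3,0.6,0],[6.5,-0.2,11.6,-3,0.3,0.6,0],[6.5,-0.2,11.6,-7,0.3,0.6,0],[6.5,-0.2,11.6,-11,0.3,0.6,0],[6.5,-0.2,11.6,-14,0.3,0.6,0],[6.5,-0.2,11.6,-15.7,0.3,0.6,0],[6.5,-0.2,11.6,-15.7,0.3,0.6,0]],
])

```text
t: 15.65
eef_pos: [0.5425, -0.1674, 0.035]
eef_rot: [1.0, 0.001, -0.005, -0.002]
force: [0.3, 1.0, 0.5]
grip_width: 0.065
```

```bash
python3 - <<'E'
from h import *
stt()
E
```

```text
t15.65 [ 0.5425 -0.1674  0.035 ] [-1.797e+02 -1.000e-01  1.000e+00] F [0.3 1.  0.5] g0.0650
fix deg x -0.26 y -0.62 yaw 0.06
```

jog_arm([
  [[6.5,0.3,0,0.6,0,0,0],[6.5,0.3,0,0.6,0,0,0],[3,0.3,0,0.6,0,0,0],[3,0.3,0,0.6,0,0,0],[3,0.3,0,0.6,0,0,0],[3,0.3,0,0.6,0,0,0],[3,0.3,0,0.6,0,0,0],[3,0.3,0,0.6,0,0,0]],
], grip_force=12)

```text
t: 16.32
eef_pos: [0.5456, -0.1674, 0.0414]
eef_rot: [1.0, 0.001, -0.005, -0.002]
force: [-1.0, 0.4, 3.9]
grip_width: 0.0366
```

jog_arm([
  [[3,0,0,2.5,0,0,0],[3,0,0,5,0,0,0],[3,0,0,8,0,0,0],[3,0,0,11,0,0,0],[3,0,1,14,0,0,0],[3,0,5,14.5,0,0,0],[3,0,9,14.5,0,0,0],[3,0,13,14.5,0,0,0]],
])

```text
t: 16.98
eef_pos: [0.5454, -0.0363, 0.1872]
eef_rot: [1.0, -0.0, -0.004, -0.002]
force: [0.9, 0.8, 0.2]
grip_width: 0.0362
```

jog_arm([
  [[3,0,4,0,0,0,0],[3,0,8,0,0,0,0],[3,0,12,0,0,0,0],[3,0,16,0,0,0,0],[3,0,20,0,0,0,0],[3,0,24,0,0,0,0],[3,0,28,0,0,0,0],[3,0,32,0,0,0,0]],
])

```text
t: 17.65
eef_pos: [0.5449, 0.2857, 0.1873]
eef_rot: [1.0, -0.0, -0.004, -0.002]
force: [0.7, 0.4, 0.8]
grip_width: 0.0364
```

jog_arm([
  [[3,1,4,0,0,0,0],[3,1,8,0,0,0,0],[3,1,12,-3,0,0,0],[3,1,12.5,-7,0,0,0],[3,1,12.5,-11,0,0,0],[3,1,12.5,-14,0,0,0],[3,1,12.5,-15.7,0,0,0],[3,1,12.5,-15.7,0,0,0]],
])

```text
t: 18.32
eef_pos: [0.5531, 0.4099, 0.026]
eef_rot: [1.0, -0.0, -0.007, -0.0]
force: [0.4, -0.6, -0.3]
grip_width: 0.0365
```

jog_arm([
  [[5,0,0,0,0,0,0],[5,0,0,0,0,0,0],[5,0,0,0,0,0,0],[5,0,0,4,0,0,0],[5,-1.5,-4,8,0,0,0],[5,-3,-8,12,0,0,0],[5,-4.5,-12,16,0,0,0],[5,-6,-13,18,0,0,0]],
])

```text
t: 18.98
eef_pos: [0.5055, 0.2983, 0.184]
eef_rot: [1.0, -0.0, -0.006, -0.001]
force: [0.8, 0.6, 1.0]
grip_width: 0.0502
```

jog_arm([
  [[7.8,0,0,0,0,0,0],[7.8,0,0,0,0,0,0]],
])

```text
t: 19.15
eef_pos: [0.5061, 0.2977, 0.1877]
eef_rot: [1.0, -0.001, -0.003, -0.002]
force: [-0.6, 0.0, 0.2]
grip_width: 0.0584
```

```bash
python3 - <<'E'
from h import *
stt();im=cam('wrist');save(im,'w10');ring(im,.04,.062,.3,.7,.05,.6)
E
```

```text
t19.15 [0.5061 0.2977 0.1877] [-179.8    0.2    0.6] F [-0.6  0.   0.2] g0.0584
fix deg x -0.23 y -0.38 yaw -0.11
ring px [225.8  38.7] 897 c [0.4846 0.419 ] r0.0177 medz 0.0543
ring px [307.8  49.8] 909 c [0.5533 0.4105] r0.0177 medz 0.0542
ring px [39.6 76.1] 1915 c [0.3196 0.3936] r0.0246 medz 0.0596
ring px [453.7 130.2] 2163 c [0.7904 0.3364] r0.1189 medz 0.0552
ring px [152.5 218.8] 1993 c [0.4108 0.2567] r0.0278 medz 0.0487
ring px [200.5 315.6] 1060 c [0.4517 0.1563] r0.0243 medz 0.0488
ring px [284.8 320.1] 848 c [0.541  0.1316] r0.0276 medz 0.0485
```

View pics/w10.png

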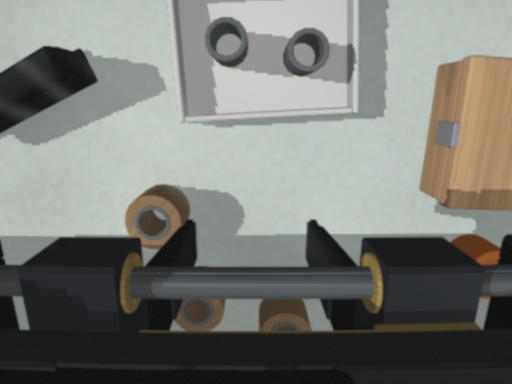

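Both cores stand in the tray at (226,42) and (307,50). Next roll: (153,220), world (0.4107, 0.2566).

jog_arm([
  [[7.8,-4,-2,0,-0.2,-0.4,0],[7.8,-8,-4,0,-0.2,-0.4,0],[7.8,-9.5,-4.1,-3,-0.2,-0.4,0],[7.8,-9.5,-4.1,-7,-0.2,-0.4,0],[7.8,-9.5,-4.1,-11,-0.2,-0.4,0],[7.8,-9.5,-4.1,-14,-0.2,-0.4,0],[7.8,-9.5,-4.1,-16.3,-0.2,-0.4,0],[7.8,-9.5,-4.1,-16.3,-0.2,-0.4,0]],
])

```text
t: 19.87
eef_pos: [0.4092, 0.257, 0.0184]
eef_rot: [1.0, -0.0, -0.004, 0.002]
force: [-0.1, 0.3, -0.4]
grip_width: 0.078
```

```bash
python3 - <<'E'
from h import *
stt();im=cam('wrist');save(im,'w11')
E
```

```text
t19.87 [0.4092 0.257  0.0184] [ 1.798e+02 -1.000e-01 -8.000e-01] F [-0.1  0.3 -0.4] g0.0780
fix deg x 0.20 y -0.50 yaw -0.04
```

View pics/w11.png

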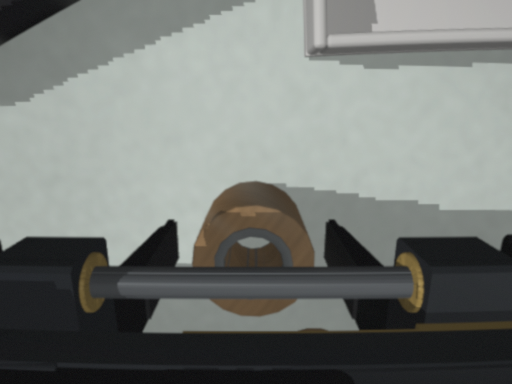

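Well centred: the roll is at (254,255). I level the tool, grip and lift.

jog_arm([
  [[7.8,0.15,0,0.1,0.2,-0.5,0],[7.8,0.15,0,0.1,0.2,-0.5,0],[5,0.15,0,0.1,0.2,-0.5,0],[5,0.15,0,0.1,0.2,-0.5,0],[5,0.15,0,0.1,0.2,-0.5,0],[5,0.15,0,0.1,0.2,-0.5,0],[5,0.15,0,0.1,0.2,-0.5,0],[5,0.15,0,0.1,0.2,-0.5,0]],
], grip_force=15)

```text
t: 20.58
eef_pos: [0.4116, 0.2574, 0.0221]
eef_rot: [1.0, -0.0, 0.001, -0.001]
force: [-0.5, -1.0, 7.1]
grip_width: 0.0546
```

jog_arm([
  [[5,0,0,3,0,0,0],[5,0,0,7,0,0,0],[5,0,0,11,0,0,0],[5,0,0,15,0,0,0],[5,3,0,16.5,0,0,0],[5,7,0,16.5,0,0,0],[5,11,0,16.5,0,0,0],[5,13,0,16.5,0,0,0]],
])

```text
t: 21.25
eef_pos: [0.5452, 0.2571, 0.1877]
eef_rot: [1.0, -0.001, 0.003, -0.001]
force: [-0.2, 0.8, -1.2]
grip_width: 0.054
```

jog_arm([
  [[5,0,-4,0,0,0,0],[5,0,-8,0,0,0,0],[5,0,-12,0,0,0,0],[5,0,-16,0,0,0,0],[5,0,-20,0,0,0,0],[5,0,-24,0,0,0,0],[5,0,-28,0,0,0,0],[5,0,-32,0,0,0,0]],
])

```text
t: 21.92
eef_pos: [0.5447, -0.0648, 0.1877]
eef_rot: [1.0, -0.001, 0.002, -0.001]
force: [1.1, 0.9, -1.4]
grip_width: 0.0546
```

jog_arm([
  [[5,-0.1,-4,0,0,0,0],[5,-0.1,-8,0,0,0,0],[5,-0.1,-12,0,0,0,0],[5,-0.1,-16,-2,0,0,0],[5,-0.1,-17.6,-4,0,0,0],[5,-0.1,-17.6,-5,0,0,0],[5,-0.1,-17.6,-5,0,0,0],[5,-0.1,-17.6,-5,0,0,0]],
])

```text
t: 22.58
eef_pos: [0.5434, -0.24, 0.1375]
eef_rot: [1.0, -0.001, 0.002, -0.001]
force: [0.6, 0.0, -0.9]
grip_width: 0.0547
```

```bash
python3 - <<'E'
from h import *
s=stt();im=cam('wrist');save(im,'w12');tips(im);z=s['eef_pos'][2]
ring(im,z+.02,z+.036,.5,.59,-.3,-.2)
E
```

```text
t22.58 [ 0.5434 -0.24    0.1375] [-1.798e+02  1.000e-01 -3.000e-01] F [ 0.6  0.  -0.9] g0.0547
fix deg x -0.17 y 0.21 yaw -0.09
tip px [249.   97.2] 342 mean [ 0.5426 -0.1674  0.0766] box [ 0.5426 -0.1672]
ring px [250.9 234.4] 5875 c [ 0.5444 -0.2386] r0.0279 medz 0.1642
ring px [250.8 303.8] 712 c [ 0.5439 -0.2549] r0.0164 medz 0.1641
```

View pics/w12.png

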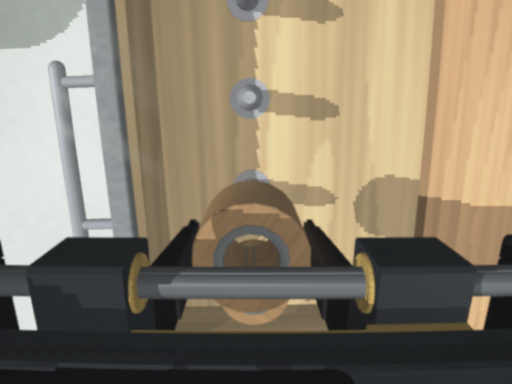

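Aligned over spindle 2. I lower it.

jog_arm([
  [[5,0,-0.1,-1.5,0,0.2,0],[5,0,-0.1,-3,0,0.2,0],[5,0,-0.1,-4,0,0.2,0],[5,0,-0.1,-5,0,0.2,0],[5,0,-0.1,-6,0,0.2,0],[5,0,-0.1,-7,0,0.2,0],[5,0,-0.1,-8,0,0.2,0],[5,0,-0.1,-9,0,0.2,0]],
])

```text
t: 23.3
eef_pos: [0.544, -0.2408, 0.0475]
eef_rot: [1.0, -0.0, 0.001, -0.001]
force: [-0.3, 0.9, -0.8]
grip_width: 0.0547
```

jog_arm([
  [[5,0,0,-0.3,0,0,0],[5,0,0,-0.4,0,0,0],[7,0,0,-0.3,0,0,0],[7,0,0,-0.3,0,0,0],[7,0,0,-0.3,0,0,0],[7,0,0,-0.3,0,0,0]],
])

```text
t: 23.8
eef_pos: [0.544, -0.2409, 0.0445]
eef_rot: [1.0, -0.0, 0.001, -0.001]
force: [-0.5, -0.1, -0.1]
grip_width: 0.0693
```

jog_arm([
  [[7,0,0,3,0,0,0],[7,0,0,7,0,0,0],[7,0,0,11,0,0,0],[7,0,0,14,0,0,0],[7,0,0,15,0,0,0],[7,0,0,15,0,0,0]],
])

```text
t: 24.3
eef_pos: [0.5448, -0.2413, 0.1973]
eef_rot: [1.0, -0.0, 0.003, 0.0]
force: [-0.2, 0.9, -0.9]
grip_width: 0.07
```

```bash
python3 - <<'E'
from h import *
stt();im=cam('wrist');save(im,'w13');tips(im);ring(im,.062,.076,.5,.59,-.3,-.06)
im=cam('side');tips(im);ring(im,.062,.074,.5,.59,-.36,-.06);rolls(cam('scene'))
E
```

```text
t24.30 [ 0.5448 -0.2413  0.1973] [ 1.8e+02 -1.0e-01  6.0e-01] F [-0.2  0.9 -0.9] g0.0700
fix deg x 0.04 y 0.36 yaw -0.04
tip px [245.7   3.4] 129 mean [ 0.5416 -0.0967  0.0759] box [ 0.5418 -0.0966]
tip px [248.1  96.8] 211 mean [ 0.5434 -0.1677  0.0765] box [ 0.5433 -0.1679]
tip px [249.5 182.7] 187 mean [ 0.5445 -0.2401  0.0766] box [ 0.5445 -0.2411]
tip px [251.3 259.6] 158 mean [ 0.546  -0.3131  0.0766] box [ 0.5458 -0.3137]
ring px [245.9   7.4] 212 c [ 0.5417 -0.0942] r0.0082 medz 0.0709
ring px [248.2  96.9] 205 c [ 0.5433 -0.1675] r0.0085 medz 0.0720
ring px [248.7 181.3] 2419 c [ 0.5439 -0.2414] r0.0276 medz 0.0707
ring px [249.5 179.5] 210 c [ 0.5445 -0.2408] r0.0087 medz 0.0715
ring px [251.6 237.2] 617 c [ 0.5457 -0.3091] r0.0229 medz 0.0704
tip px [276.5 197.2] 10 mean [ 0.5381 -0.0921  0.0756] box [ 0.5377 -0.0913]
tip px [287.2 211.1] 10 mean [ 0.5397 -0.1669  0.0758] box [ 0.5401 -0.1668]
tip px [299.1 226.6] 14 mean [ 0.5419 -0.2399  0.0748] box [ 0.5423 -0.2395]
tip px [312.4 243.8] 14 mean [ 0.5432 -0.3144  0.0757] box [ 0.543  -0.3136]
ring px [298.7 229.8] 246 c 
[... 1158 characters left out ...]
9 0.05 ] a30.7 hsv [ 16. 135. 111.] zmed0.049
px [291. 216.] n 219 c [0.5403 0.1325] wh [0.056 0.054] a31.2 hsv [ 16. 134. 111.] zmed0.049
px [162. 244.] n 603 c [ 0.859  -0.1371] wh [0.207 0.429] a37.5 hsv [ 16. 126. 141.] zmed0.047
px [389. 243.] n 117 c [0.4849 0.4215] wh [0.034 0.036] a58.3 hsv [100.  14.  75.] zmed0.049
px [287. 249.] n 261 c [0.663  0.1907] wh [0.056 0.054] a72.9 hsv [109. 226. 186.] zmed0.049
px [377. 257.] n 120 c [0.5537 0.4101] wh [0.037 0.033] a28.4 hsv [100.  14.  75.] zmed0.049
px [272. 271.] n 290 c [0.7513 0.2008] wh [0.055 0.052] a33.7 hsv [ 14.  255.  226.5] zmed0.048
px [315. 301.] n 206 c [0.7773 0.3387] wh [0.025 0.134] a7.0 hsv [ 16. 127. 142.] zmed0.045
```

View pics/w13.png

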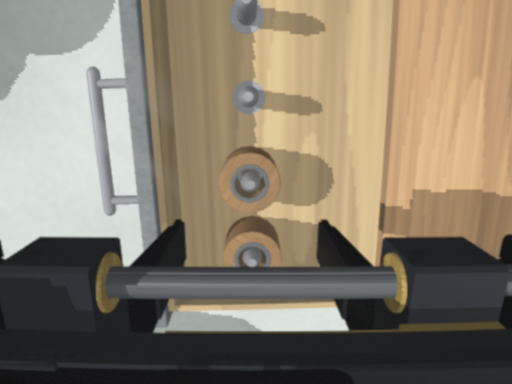

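The second roll sits at (249,182) on spindle 2, fully down. Next is the roll near (0.541, 0.131), looking again on the way because one may be knocked aside.

jog_arm([
  [[7,0,4,0,0,0.3,0],[7,0,8,0,0,0.3,0],[7,0,12,0,0,0.3,0],[7,0,16,0,0,0.3,0],[7,0,20,0,0,0.3,0],[7,0,24,0,0,0.3,0],[7,0,28,0,0,0.3,0],[7,0,32,0,0,0.3,0]],
])

```text
t: 25.12
eef_pos: [0.5424, 0.0813, 0.1909]
eef_rot: [1.0, -0.0, -0.004, -0.001]
force: [0.9, -0.6, 0.2]
grip_width: 0.0705
```

jog_arm([
  [[7.8,0,0,0,0,0,0],[7.8,0,0,0,0,0,0]],
])

```text
t: 25.28
eef_pos: [0.5414, 0.0832, 0.1889]
eef_rot: [1.0, 0.001, -0.006, -0.001]
force: [-0.4, 0.2, -0.3]
grip_width: 0.0765
```

```bash
python3 - <<'E'
from h import *
stt();im=cam('wrist');save(im,'w14');ring(im,.04,.056,.35,.65,.0,.3)
E
```

```text
t25.28 [0.5414 0.0832 0.1889] [-179.8   -0.2    1.1] F [-0.4  0.2 -0.3] g0.0765
fix deg x -0.16 y -0.70 yaw 0.15
ring px [371.   59.8] 911 c [0.6559 0.1895] r0.0228 medz 0.0486
ring px [149.2  93.2] 2629 c [0.449  0.1604] r0.0277 medz 0.0488
ring px [252.6 128. ] 2304 c [0.5411 0.13  ] r0.0272 medz 0.0488
```

View pics/w14.png

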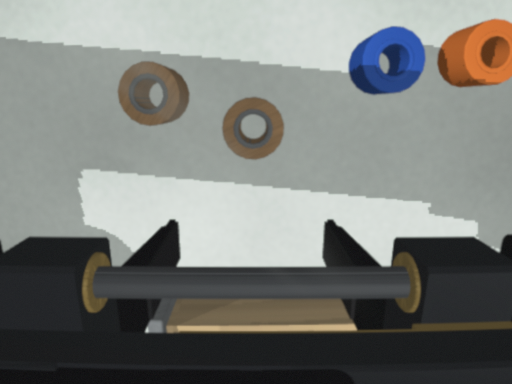

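Target: the brown roll at (253,128), world (0.541, 0.1305). The other brown roll is at (152,93). Blue (387,60) and orange (480,52) are not meant.

jog_arm([
  [[7.4,0,3,0,0,-0.5,0],[7.4,0,4.75,-2,0,-0.5,0],[7.4,0,4.75,-6,0,-0.5,0],[7.4,0,4.75,-10,0,-0.5,0],[7.4,0,4.75,-13,0,-0.5,0],[7.4,0,4.75,-15.5,0,-0.5,0],[7.4,0,4.75,-16.4,0,-0.5,0],[7.4,0,4.75,-16.4,0,-0.5,0]],
])

```text
t: 26.0
eef_pos: [0.5408, 0.1279, 0.0229]
eef_rot: [1.0, -0.0, -0.004, -0.001]
force: [0.3, 0.3, 0.8]
grip_width: 0.0741
```

```bash
python3 - <<'E'
from h import *
stt();im=cam('wrist');save(im,'w15')
E
```

```text
t26.00 [0.5408 0.1279 0.0229] [-1.799e+02  1.000e-01  7.000e-01] F [0.3 0.3 0.8] g0.0741
fix deg x -0.12 y -0.43 yaw -0.04
```

View pics/w15.png

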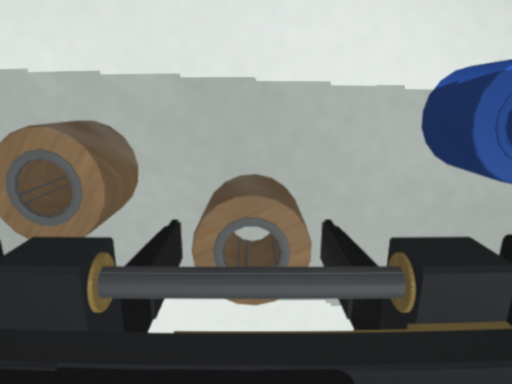

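The roll is centred at (252,245). I shift slightly, then grip and lift.

jog_arm([
  [[7.4,0,0.3,-0.2,0,-0.4,0],[7.4,0,0.3,-0.2,0,-0.4,0],[5,0,0.3,-0.2,0,-0.4,0],[5,0,0.3,-0.2,0,-0.4,0],[5,0,0.3,-0.2,0,-0.4,0],[5,0,0.3,-0.2,0,-0.4,0],[5,0,0.3,-0.2,0,-0.4,0],[5,0,0.3,-0.2,0,-0.4,0]],
])

```text
t: 26.72
eef_pos: [0.5418, 0.1313, 0.0232]
eef_rot: [1.0, -0.0, 0.001, -0.001]
force: [-1.3, 0.0, 5.8]
grip_width: 0.0554
```

jog_arm([
  [[5,0,0,3,0,0,0],[5,0,0,7,0,0,0],[5,0,0,11,0,0,0],[5,0,0,14,0,0,0],[5,0,-3,16,0,0,0],[5,0,-7,16,0,0,0],[5,0,-11,16,0,0,0],[5,0,-15,16,0,0,0]],
])

```text
t: 27.38
eef_pos: [0.5415, -0.02, 0.1837]
eef_rot: [1.0, 0.0, 0.002, -0.001]
force: [1.9, -0.1, -1.4]
grip_width: 0.0557
```

jog_arm([
  [[5,0.2,-4,0,0,0,0],[5,0.2,-8,0,0,0,0],[5,0.2,-12,-2,0,0,0],[5,0.2,-14.5,-4,0,0,0],[5,0.2,-14.5,-5,0,0,0],[5,0.2,-14.5,-5,0,0,0],[5,0.2,-14.5,-5,0,0,0]],
])

```text
t: 27.97
eef_pos: [0.5432, -0.1645, 0.1335]
eef_rot: [1.0, 0.0, 0.001, -0.002]
force: [0.6, -0.3, -0.7]
grip_width: 0.0553
```

```bash
python3 - <<'E'
from h import *
s=stt();im=cam('wrist');save(im,'w16');tips(im);z=s['eef_pos'][2]
ring(im,z+.02,z+.036,.5,.59,-.23,-.1)
E
```

```text
t27.97 [ 0.5432 -0.1645  0.1335] [-1.798e+02 -1.000e-01 -2.000e-01] F [ 0.6 -0.3 -0.7] g0.0553
fix deg x -0.17 y 0.14 yaw 0.04
tip px [248.5  99.4] 348 mean [ 0.5418 -0.0933  0.0765] box [ 0.5418 -0.0934]
ring px [250.8 234.6] 5876 c [ 0.5444 -0.1657] r0.0293 medz 0.1591
ring px [250.8 303.3] 614 c [ 0.5429 -0.1789] r0.0162 medz 0.1589
```

View pics/w16.png

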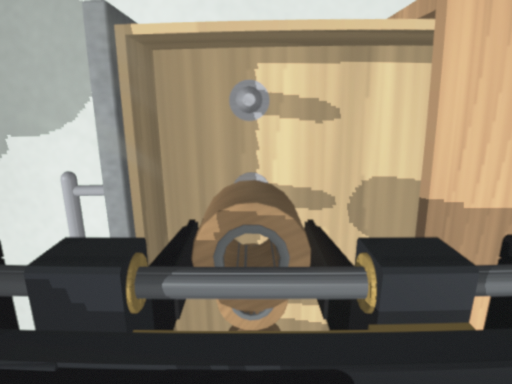

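jog_arm([
  [[5,0,-0.25,-1,0,0.1,0],[5,0,-0.25,-2.5,0,0.1,0],[5,0,-0.25,-3.5,0,0.1,0],[5,0,-0.25,-4.5,0,0.1,0],[5,0,-0.25,-5.5,0,0.1,0],[5,0,-0.25,-6.5,0,0.1,0],[5,0,-0.25,-7.5,0,0.1,0],[5,0,-0.25,-8.5,0,0.1,0]],
])

```text
t: 28.68
eef_pos: [0.5436, -0.1666, 0.0483]
eef_rot: [1.0, 0.001, 0.001, -0.001]
force: [1.2, 0.2, -1.7]
grip_width: 0.0554
```

jog_arm([
  [[5,0,0,-0.3,0,0,0],[5,0,0,-0.3,0,0,0],[7,0,0,-0.3,0,0,0],[7,0,0,-0.3,0,0,0],[7,0,0,-0.3,0,0,0],[7,0,0,-0.3,0,0,0]],
])

```text
t: 29.18
eef_pos: [0.5437, -0.1667, 0.0454]
eef_rot: [1.0, 0.001, 0.001, -0.001]
force: [0.2, -0.6, -0.2]
grip_width: 0.0692
```

jog_arm([
  [[7,0,0,3,0,0,0],[7,0,0,7,0,0,0],[7,0,0,11,0,0,0],[7,0,0,14,0,0,0],[7,0,0,15,0,0,0],[7,0,0,15,0,0,0]],
])

```text
t: 29.68
eef_pos: [0.5446, -0.167, 0.1982]
eef_rot: [1.0, 0.001, 0.004, -0.0]
force: [0.7, 0.2, -0.8]
grip_width: 0.0703
```

```bash
python3 - <<'E'
from h import *
stt();im=cam('wrist');save(im,'w17');tips(im);ring(im,.062,.076,.5,.59,-.3,-.06)
rolls(cam('scene'))
E
```

```text
t29.68 [ 0.5446 -0.167   0.1982] [-1.8e+02 -1.0e-01 -6.0e-01] F [ 0.7  0.2 -0.8] g0.0703
fix deg x -0.01 y 0.40 yaw 0.09
tip px [247.1  97. ] 216 mean [ 0.5422 -0.0935  0.0765] box [ 0.5421 -0.0931]
tip px [248.5 182.7] 192 mean [ 0.5434 -0.166   0.0764] box [ 0.5434 -0.1669]
tip px [250.2 259.6] 162 mean [ 0.545  -0.2392  0.0765] box [ 0.5453 -0.2396]
tip px [252.3 326.2] 103 mean [ 0.5472 -0.3116  0.076 ] box [ 0.5475 -0.3122]
ring px [247.1  97.1] 212 c [ 0.5423 -0.0936] r0.0085 medz 0.0722
ring px [248.5 181.4] 2407 c [ 0.5434 -0.1674] r0.0277 medz 0.0707
ring px [248.5 179.6] 213 c [ 0.5435 -0.1665] r0.0086 medz 0.0715
ring px [249.9 248.6] 1601 c [ 0.5451 -0.2376] r0.0251 medz 0.0707
ring px [252.3 306.7] 554 c [ 0.5471 -0.3102] r0.0235 medz 0.0703
px [31. 83.] n 215 c [ 0.4014 -1.5237] wh [0.391 0.035] a0.6 hsv [ 60.  11. 120.] zmed0.048
px [154. 116.] n 72 c [ 0.315  -0.6793] wh [0.037 0.079] a54.4 hsv [ 12.   9. 147.] zmed0.048
px [188. 139.] n 58 c [ 0.3844 -0.4223] wh [0.024 0.067] a37.8 hsv [ 25.   21.  135.5] zmed0.049
px [ 92. 148.] n 88 c [ 0.6322 -0.6929] wh [0.034 0.
[... 648 characters left out ...]
.15  0.034] a25.4 hsv [120.  26.  22.] zmed0.051
px [314. 204.] n 187 c [0.4495 0.1612] wh [0.058 0.05 ] a33.5 hsv [ 16. 135. 110.] zmed0.049
px [161. 243.] n 610 c [ 0.8596 -0.1349] wh [0.207 0.427] a37.8 hsv [ 16. 126. 142.] zmed0.047
px [389. 243.] n 124 c [0.4839 0.4205] wh [0.033 0.04 ] a80.0 hsv [100.  13.  76.] zmed0.049
px [287. 249.] n 263 c [0.6627 0.1917] wh [0.056 0.054] a54.6 hsv [109. 227. 187.] zmed0.049
px [377. 257.] n 123 c [0.5527 0.4111] wh [0.034 0.037] a88.6 hsv [100.  14.  75.] zmed0.049
px [272. 271.] n 284 c [0.7509 0.2005] wh [0.057 0.052] a33.7 hsv [ 14. 255. 228.] zmed0.048
px [315. 302.] n 199 c [0.7771 0.3387] wh [0.013 0.133] a1.5 hsv [ 16. 127. 143.] zmed0.045
```

View pics/w17.png

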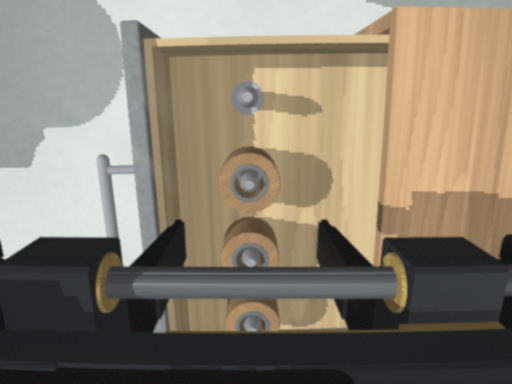

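The third roll is seated at (249,182). Now the last one, near (0.449, 0.160).

jog_arm([
  [[7.4,0,4,0,0,0.2,0],[7.4,0,8,0,0,0.2,0],[7.4,-2,11,0,0,0.2,0],[7.4,-4,15,0,0,0.2,0],[7.4,-6,19,0,0,0.2,0],[7.4,-8,22,0,0,0.2,0],[7.4,-9.5,25.5,0,0,0.2,0],[7.4,-9.5,28,0,0,0.2,0]],
])

```text
t: 30.45
eef_pos: [0.4445, 0.1155, 0.1929]
eef_rot: [1.0, 0.001, -0.003, -0.001]
force: [0.6, -0.1, 0.4]
grip_width: 0.0743
```

jog_arm([
  [[7.4,0,0,0,0,0,0],[7.4,0,0,0,0,0,0]],
])

```text
t: 30.62
eef_pos: [0.4433, 0.1164, 0.1912]
eef_rot: [1.0, 0.003, -0.005, -0.001]
force: [-0.5, -0.2, 0.1]
grip_width: 0.074
```

```bash
python3 - <<'E'
from h import *
stt();im=cam('wrist');save(im,'w18');ring(im,.04,.056,.35,.65,.05,.3)
E
```

```text
t30.62 [0.4433 0.1164 0.1912] [-179.9   -0.5    0.9] F [-0.5 -0.2  0.1] g0.0740
fix deg x -0.10 y -0.57 yaw 0.30
ring px [473.4 100.9] 969 c [0.6565 0.1898] r0.0237 medz 0.0483
ring px [258.6 130.7] 2279 c [0.4486 0.1606] r0.0274 medz 0.0488
```

View pics/w18.png

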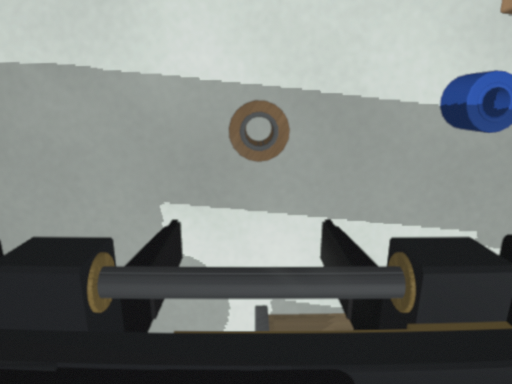

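The last brown roll is at (259,130), world (0.4485, 0.1605).

jog_arm([
  [[7.4,0.5,3,0,0,-0.4,0],[7.4,0.5,4.4,-2,0,-0.4,0],[7.4,0.5,4.4,-6,0,-0.4,0],[7.4,0.5,4.4,-10,0,-0.4,0],[7.4,0.5,4.4,-13,0,-0.4,0],[7.4,0.5,4.4,-15.5,0,-0.4,0],[7.4,0.5,4.4,-16.7,0,-0.4,0],[7.4,0.5,4.4,-16.7,0,-0.4,0]],
])

```text
t: 31.33
eef_pos: [0.4477, 0.1578, 0.0213]
eef_rot: [1.0, 0.001, -0.004, -0.0]
force: [0.0, -1.1, 0.2]
grip_width: 0.0744
```

```bash
python3 - <<'E'
from h import *
stt();im=cam('wrist');save(im,'w19')
E
```

```text
t31.33 [0.4477 0.1578 0.0213] [-180.    -0.2    0.7] F [ 0.  -1.1  0.2] g0.0744
fix deg x -0.03 y -0.46 yaw 0.12
```

View pics/w19.png

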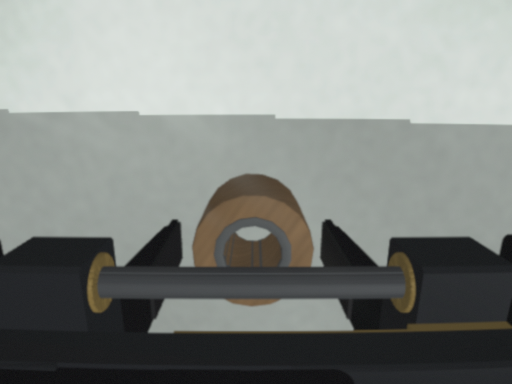

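The roll is centred at (253,245).

jog_arm([
  [[7.4,0,0.3,-0.1,0,-0.4,0],[7.4,0,0.3,-0.1,0,-0.4,0],[5,0,0.3,-0.1,0,-0.4,0],[5,0,0.3,-0.1,0,-0.4,0],[5,0,0.3,-0.1,0,-0.4,0],[5,0,0.3,-0.1,0,-0.4,0],[5,0,0.3,-0.1,0,-0.4,0],[5,0,0.3,-0.1,0,-0.4,0]],
])

```text
t: 32.05
eef_pos: [0.4486, 0.1612, 0.0223]
eef_rot: [1.0, 0.001, 0.001, -0.001]
force: [-0.1, -0.9, 6.9]
grip_width: 0.0544
```

jog_arm([
  [[5,0,0,3,0,0,0],[5,0,0,7,0,0,0],[5,0,0,11,0,0,0],[5,0,0,14,0,0,0],[5,3,-2,16,0,0,0],[5,6,-5,16,0,0,0],[5,9,-8,16,0,0,0],[5,9.5,-11,16,0,0,0]],
])

```text
t: 32.72
eef_pos: [0.547, 0.0498, 0.1829]
eef_rot: [1.0, 0.001, 0.003, -0.001]
force: [-1.1, 0.3, -2.1]
grip_width: 0.0548
```

jog_arm([
  [[5,0,-4,0,0,0,0],[5,0,-8,0,0,0,0],[5,0,-12,-2,0,0,0],[5,0,-14.2,-4,0,0,0],[5,0,-14.2,-5,0,0,0],[5,0,-14.2,-5,0,0,0],[5,0,-14.2,-5,0,0,0]],
])

```text
t: 33.3
eef_pos: [0.5468, -0.0917, 0.1327]
eef_rot: [1.0, 0.001, 0.002, -0.001]
force: [0.1, 0.6, -0.8]
grip_width: 0.0548
```

```bash
python3 - <<'E'
from h import *
s=stt();im=cam('wrist');save(im,'w20');z=s['eef_pos'][2]
ring(im,z+.02,z+.036,.5,.59,-.2,-.05)
E
```

```text
t33.30 [ 0.5468 -0.0917  0.1327] [-179.9   -0.2   -0.3] F [ 0.1  0.6 -0.8] g0.0548
fix deg x -0.09 y 0.21 yaw 0.16
ring px [250.9 233.7] 5977 c [ 0.5479 -0.0899] r0.0285 medz 0.1591
ring px [250.7 303.3] 611 c [ 0.547 -0.104] r0.0174 medz 0.1590
```

View pics/w20.png

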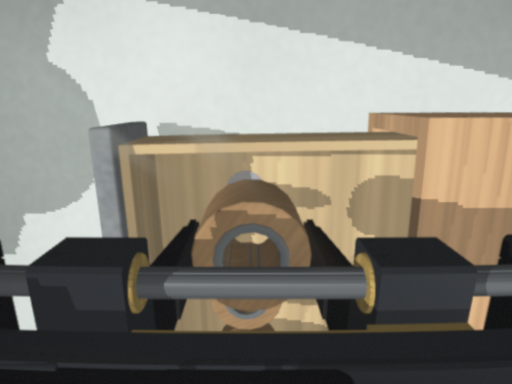

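jog_arm([
  [[5,-0.45,-0.2,-0.5,0,0.2,0],[5,-0.45,-0.2,-1.5,0,0.2,0],[5,-0.45,-0.2,-2,0,0.2,0],[5,-0.45,-0.2,-2,0,0.2,0]],
])

```text
t: 33.68
eef_pos: [0.5422, -0.0927, 0.1123]
eef_rot: [1.0, 0.002, 0.0, -0.001]
force: [1.1, -0.4, -0.2]
grip_width: 0.0548
```

jog_arm([
  [[5,0,0,-1,0,0,0],[5,0,0,-2,0,0,0],[5,0,0,-3,0,0,0],[5,0,0,-4,0,0,0],[5,0,0,-5,0,0,0],[5,0,0,-6,0,0,0],[5,0,0,-6.5,0,0,0]],
])

```text
t: 34.27
eef_pos: [0.5417, -0.0926, 0.0456]
eef_rot: [1.0, 0.002, -0.001, -0.001]
force: [0.4, 0.3, -1.6]
grip_width: 0.0549
```

jog_arm([
  [[5,0,0,-0.2,0,0,0],[5,0,0,-0.2,0,0,0],[7,0,0,-0.2,0,0,0],[7,0,0,-0.2,0,0,0],[7,0,0,-0.2,0,0,0],[7,0,0,-0.2,0,0,0]],
])

```text
t: 34.77
eef_pos: [0.5418, -0.0927, 0.0437]
eef_rot: [1.0, 0.002, -0.001, -0.001]
force: [0.4, 0.0, 0.0]
grip_width: 0.0696
```

jog_arm([
  [[7,0,0,3,0,0,0],[7,0,0,7,0,0,0],[7,0,-3,11,0,0,0],[7,0,-7,15,0,0,0],[7,0,-11,18,0,0,0],[7,0,-14,20,0,0,0],[7,0,-14,20,0,0,0],[7,0,-14,20,0,0,0]],
])

```text
t: 35.43
eef_pos: [0.5425, -0.2366, 0.2471]
eef_rot: [1.0, 0.001, 0.002, 0.001]
force: [-0.1, -0.0, 0.1]
grip_width: 0.0702
```

```bash
python3 - <<'E'
from h import *
stt();im=cam('wrist');save(im,'w21');tips(im);ring(im,.062,.076,.5,.59,-.36,-.06)
P=im['P'];m=(P[...,0]>.36)&(P[...,0]<.425)&(P[...,1]>-.32)&(P[...,1]<-.08)&(P[...,2]>.055)&(P[...,2]<.085)
q=P[m];print('handle',len(q),q.min(0).round(4),q.max(0).round(4),np.median(q,0).round(4))
E
```

```text
t35.43 [ 0.5425 -0.2366  0.2471] [1.799e+02 1.000e-01 3.000e-01] F [-0.1 -0.   0.1] g0.0702
fix deg x 0.09 y 0.22 yaw 0.08
tip px [236.8  10.6] 8 mean [ 0.5298 -0.0847  0.0729] box [ 0.5296 -0.085 ]
tip px [250.7  20.2] 168 mean [ 0.5427 -0.0938  0.0765] box [ 0.543  -0.0933]
tip px [264.9  13.5] 8 mean [ 0.5558 -0.0871  0.0728] box [ 0.5555 -0.0875]
tip px [238.8  94.1] 8 mean [ 0.5313 -0.1599  0.073 ] box [ 0.5311 -0.1593]
tip px [251.8 102.3] 171 mean [ 0.5439 -0.1675  0.0765] box [ 0.5446 -0.1673]
tip px [253.2 175.8] 146 mean [ 0.5456 -0.24    0.0763] box [ 0.5454 -0.2404]
tip px [254.3 242.8] 119 mean [ 0.5469 -0.3131  0.0764] box [ 0.5467 -0.3143]
ring px [249.8  24.7] 2090 c [ 0.5419 -0.0938] r0.0274 medz 0.0708
ring px [250.8  23.1] 193 c [ 0.5428 -0.0934] r0.0084 medz 0.0714
ring px [252.1 101.8] 1972 c [ 0.5444 -0.1676] r0.0272 medz 0.0708
ring px [251.9 101.7] 147 c [ 0.5439 -0.1673] r0.0085 medz 0.0725
ring px [252.3 175. ] 1792 c [ 0.5448 -0.2414] r0.0277 medz 0.0707
ring px [252.9 173.4] 153 c [ 0.5454 -0.2405] r0.0085 medz 0.0717
ring px [254.7 239.9] 1775 c [ 0.5475 -0.3143] r0.0276 medz 0.0707
handle 1459 [ 0.4089 -0.2711  0.0646] [ 0.4249 -0.1421  0.0757] [ 0.4169 -0.2011  0.0721]
```

View pics/w21.png

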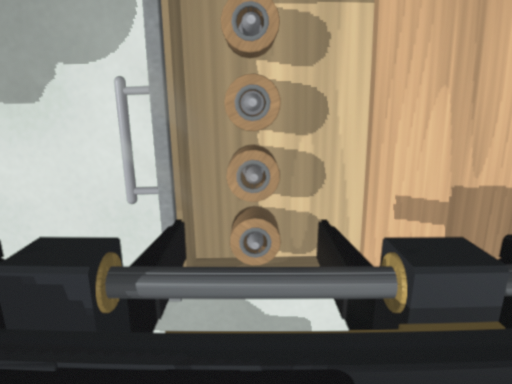

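All four rolls sit concentric on their spindles at (250,24), (252,102), (253,175) and (255,241), with tops at z=0.0707. The handle runs from (120,80) to (131,200). Next I close the drawer.

jog_arm([
  [[3.2,-4,1,0,0,0,0],[3.2,-8,2,0,0,0,0],[3.2,-12,3.2,0,0,0,0],[3.2,-12.8,3.2,-3,0,0,0],[3.2,-12.8,3.2,-7,0,0,0],[3.2,-12.8,3.2,-8,0,0,0],[3.2,-12.8,3.2,-8,0,0,0],[3.2,-12.8,3.2,-8,0,0,0]],
])

```text
t: 36.15
eef_pos: [0.4137, -0.2015, 0.1645]
eef_rot: [1.0, 0.001, -0.0, -0.001]
force: [0.2, -0.1, 0.6]
grip_width: 0.0327
```

```bash
python3 - <<'E'
from h import *
stt();im=cam('wrist');save(im,'w22')
P=im['P'];m=(P[...,0]>.36)&(P[...,0]<.435)&(P[...,1]>-.24)&(P[...,1]<-.17)&(P[...,2]>.055)&(P[...,2]<.085)
q=P[m];print('handle',len(q),q.min(0).round(4),q.max(0).round(4),np.median(q,0).round(4))
E
```

```text
t36.15 [ 0.4137 -0.2015  0.1645] [-179.9   -0.2    0. ] F [ 0.2 -0.1  0.6] g0.0327
fix deg x -0.10 y -0.02 yaw 0.14
handle 1153 [ 0.409  -0.24    0.0664] [ 0.4205 -0.17    0.0753] [ 0.4147 -0.2038  0.0723]
```

View pics/w22.png

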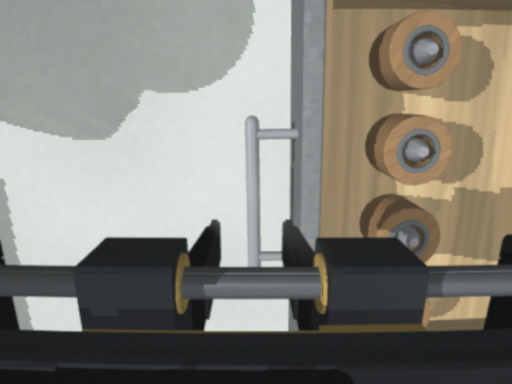

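The bar at (252,120–265) lies between the fingers. I descend, grip and push.

jog_arm([
  [[3.2,0.1,0,-3,0,0,0],[3.2,0.1,0,-6,0,0,0],[3.2,0.1,0,-9,0,0,0],[3.2,0.1,0,-11,0,0,0],[3.2,0.1,0,-11.4,0,0,0],[3.2,0.1,0,-11.4,0,0,0]],
])

```text
t: 36.7
eef_pos: [0.4153, -0.2017, 0.0511]
eef_rot: [1.0, 0.001, 0.0, -0.001]
force: [0.3, 0.6, 0.8]
grip_width: 0.0321
```

jog_arm([
  [[0.5,0,0,0,0,0,0],[0.5,0,0,0,0,0,0],[0.5,0,0,0,0,0,0],[0.5,0,0,0,0,0,0],[0.5,0,0,0,0,0,0]],
], grip_force=20)

```text
t: 37.12
eef_pos: [0.4157, -0.202, 0.0521]
eef_rot: [1.0, 0.001, 0.001, -0.0]
force: [-0.9, 1.1, 9.0]
grip_width: 0.0104
```

jog_arm([
  [[0.5,1,0,0,0,0,0],[0.5,3,0.05,0,0,0,0],[0.5,5,0.1,0,0,0,0],[0.5,7,0.15,0,0,0,0],[0.5,9,0.2,0,0,0,0],[0.5,11,0.25,0,0,0,0],[0.5,13,0.3,0,0,0,0],[0.5,15,0.35,0,0,0,0]],
])

```text
t: 37.78
eef_pos: [0.5664, -0.1987, 0.0522]
eef_rot: [1.0, 0.002, 0.001, 0.0]
force: [-1.4, -6.6, -2.9]
grip_width: 0.0104
```

jog_arm([
  [[0.5,1,0,0,0,0,0],[0.5,2,0.05,0,0,0,0],[0.5,2.8,0.05,0,0,0,0],[0.5,3.2,0.05,0,0,0,0],[0.5,3.5,0.05,0,0,0,0],[0.5,3.7,0.05,0,0,0,0],[0.5,3.7,0.05,0,0,0,0]],
])

```text
t: 38.37
eef_pos: [0.6024, -0.198, 0.0522]
eef_rot: [1.0, 0.002, -0.001, -0.0]
force: [-4.1, 0.8, -0.1]
grip_width: 0.0103
```

jog_arm([
  [[3.0,0,0,0,0,0,0],[3.0,0,0,0,0,0,0],[3.0,0,0,0,0,0,0],[3.0,0,0,4,0,0,0],[3.0,0,0,8,0,0,0],[3.0,0,0,12,0,0,0],[3.0,0,0,16,0,0,0],[3.0,0,0,16,0,0,0]],
])

```text
t: 39.03
eef_pos: [0.6048, -0.199, 0.2205]
eef_rot: [1.0, 0.002, 0.005, 0.002]
force: [1.0, 0.4, 0.3]
grip_width: 0.0303
```

```bash
python3 - <<'E'
from h import *
stt();im=cam('wrist');save(im,'w23')
P=im['P']
for nm,y0,y1 in [('bar',-.24,-.17)]:
    m=(P[...,0]>.57)&(P[...,0]<.62)&(P[...,1]>y0)&(P[...,1]<y1)&(P[...,2]>.055)&(P[...,2]<.085)
    q=P[m];print(nm,len(q),q.min(0).round(4),q.max(0).round(4),np.median(q,0).round(4))
for v in (140,160):
    print([ (u,np.round(P[v,u],3).tolist()) for u in range(284,330,4)])
for n in ['scene','side']:
    i=cam(n);save(i,n+'9');rolls(i) if n=='scene' else 0
E
```

```text
t39.03 [ 0.6048 -0.199   0.2205] [179.8   0.3   0.9] F [1.  0.4 0.3] g0.0303
fix deg x 0.24 y 0.57 yaw 0.20
bar 809 [ 0.596 -0.24   0.067] [ 0.6076 -0.17    0.0747] [ 0.6017 -0.204   0.0723]
[(284, [0.636, -0.164, 0.077]), (288, [0.638, -0.162, 0.094]), (292, [0.642, -0.162, 0.092]), (296, [0.645, -0.162, 0.092]), (300, [0.648, -0.162, 0.094]), (304, [0.651, -0.161, 0.096]), (308, [0.653, -0.16, 0.105]), (312, [0.657, -0.16, 0.105]), (316, [0.66, -0.16, 0.106]), (320, [0.663, -0.16, 0.106]), (324, [0.667, -0.16, 0.105]), (328, [0.67, -0.16, 0.106])]
[(284, [0.637, -0.182, 0.08]), (288, [0.639, -0.179, 0.093]), (292, [0.642, -0.179, 0.093]), (296, [0.646, -0.179, 0.092]), (300, [0.649, -0.179, 0.094]), (304, [0.652, -0.178, 0.099]), (308, [0.654, -0.177, 0.106]), (312, [0.657, -0.177, 0.106]), (316, [0.661, -0.177, 0.105]), (320, [0.664, -0.177, 0.105]), (324, [0.667, -0.177, 0.106]), (328, [0.671, -0.177, 0.105])]
px [31. 83.] n 218 c [ 0.3966 -1.528 ] wh [0.03  0.392] a89.4 hsv [ 60.  11. 116.] zmed0.047
px [ 92. 148.] n 81 c [ 0.6317 -0.6909] wh [0.035 0.091] a31.3 hsv [105. 137.  99.] zmed0.047
px [397. 200.] n 141 c [0.2776 0.3776] wh [0.147 0.036] a22.3 hsv [120.  27.  20.] zmed0.052
px [162. 243.] n 625 c [ 0.8535 -0.1334] wh [0.216 0.435] a39.3 hsv [ 16. 127. 138.] zmed0.047
px [389. 243.] n 122 c [0.4861 0.4204] wh [0.033 0.035] a80.9 hsv [100.  14.  73.] zmed0.049
px [287. 249.] n 262 c [0.6626 0.1916] wh [0.056 0.055] a59.0 hsv [109. 227. 181.] zmed0.049
px [377. 257.] n 120 c [0.5542 0.411 ] wh [0.036 0.034] a14.7 hsv [100.  14.  73.] zmed0.048
px [272. 270.] n 284 c [0.7504 0.2002] wh [0.058 0.052] a33.8 hsv [ 14. 255. 223.] zmed0.049
px [316. 302.] n 212 c [0.7767 0.3405] wh [0.035 0.136] a10.1 hsv [ 15. 127. 138.] zmed0.046
```

View pics/w23.png

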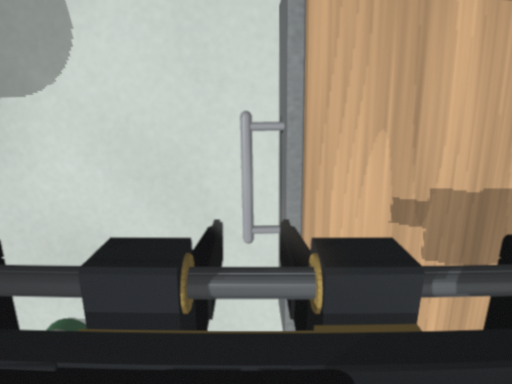

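View pics/scene9.png

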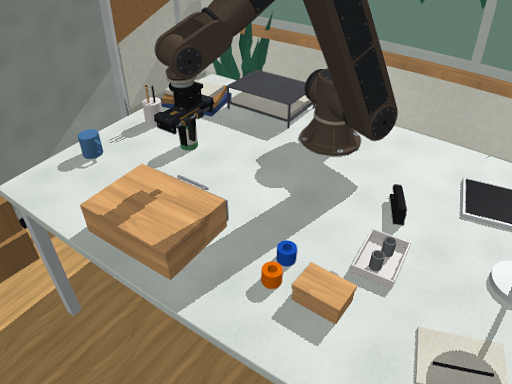

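View pics/side9.png

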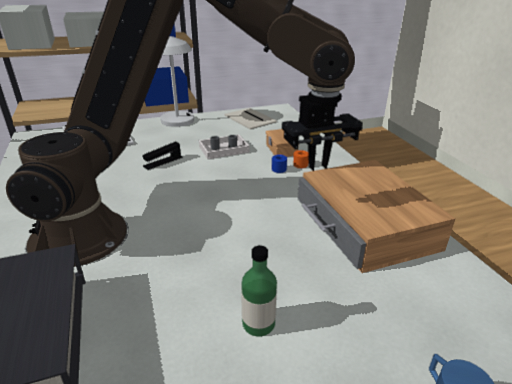

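The bar is back at x=0.6017 and started at about 0.602, so the drawer is shut. Both cores are in the tray at scene pixels (389,243) and (377,257). The bottle, stapler and pine box have not moved, and the gripper is clear.

```bash
python3 - <<'E'
from rig import r
print(r.sign_off())
E
```

```text
the job is handed in; nothing more can be done
None
```

The job is handed in at about 39 s of the 210 s allowed; the hand-in gives no verdict. I pulled the drawer open about 188 mm and moved both bare cores (from spindles 1 and 3) into the tray. All four brown rolls then went onto spindles 3, 2, 1 and 0, and I pushed the drawer shut.

- **Rolls:** just before closing, all four were within about 1 mm of their spindle axes. Their tops were at z ≈ 0.0707, so they were fully down on the drawer floor. With the drawer shut, the cameras could not see them again.
- **Drawer:** the handle is back at x = 0.6017, about where it started (0.602).
- **Everything else:** both cores stand in the tray. The bottle, stapler, pine box and the blue and orange lookalikes show no visible movement, and the gripper was clear of everything.
- **Disagreement between cameras:** the side and scene cameras read 2–5 mm away from the wrist camera. I used the wrist readings, and every roll went down without resistance.
- **Regrip:** the first roll was gripped about 6 mm off-centre, so I regripped it before lifting.

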